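Spring test of the sieve shaker's tensioner arm

ROBOT

A 6-joint arm with a two-finger parallel gripper is mounted at the origin on the work surface. World frame = base frame: x ahead of the robot, y to its left, z up, the work surface at z = 0. Lengths are in m, angles in degrees, forces in N, time in s.
With the tool pointing down it reaches from about 0.375 to 0.9 m from the base axis. Payload 3.1 kg.
Tool frame: the origin (TCP) lies at the very end of the fingers, on their centre line; the grasp point (between the pads) lies 19 mm behind it; z points along the fingers, y is the line along which they close (so a half turn about z gives the same grasp; the last joint's range is limited). The gripper opens to 87 mm and grips with 3 to 60 N. Pads are 19 mm wide; open, the fingers measure 117 mm over their backs; the gripper's body (75 mm by 190 mm) begins 51 mm behind the grasp point.
Start: joints at [-82.248, 30.224, 82.088, -0, 67.689, -10.227], TCP at [0.193, -0.594, 0.223] pointing down, gripper open.
Joint ranges: [-176.69, 176.69], [-43.24, 126.21], [12.49, 139.97], [-82, 262], [0, 151.66], [-163.58, 163.58]. Speed limits (degrees/s): [159.86, 159.86, 180, 180, 180, 180].

INTERFACE

Orientations are given as a 3x3 rotation matrix whose columns are the frame's x, y, z axes.
In Python, from rig import bot gives the robot as it stands.
- The arm moves only by the tool move_arm, never from a script. Its argument "increments" is a list of rows, each an object with "xyz": the shift along the tool's x, y, z in mm, a list of three; "roll": the turn about the tool's z in rad; "grip": the opening in per cent of the stroke, from 0 (shut) to 100 (fully open). A call has 1 to 5 rows; each row shifts and turns the commanded pose from where the row before left it, along the tool's axes as they then stand; what a row does not reach is not made up. A row lasts 1/12 s, in which the tool goes at most 41.7 mm and 7.16 degrees, less where a joint would pass 70% of its speed; a pose out of reach is approached as far as the arm can. A call is refused whole if a number of a shift passes 41.7 or a number of a turn 0.125, either way. A call with a gripper value outside its range is refused whole. The fingers move at their own pace and stop on an object; the grip force is fixed at half the most. Time passes only in rows, so rows that do not move let the fingers close. It gives the time, the measured TCP pose, the force, the opening and the grip force at its end, in the units of the state.
- bot.read_state(): the state, without advancing time (a new reading comes with each control period).
- bot.capture(name): name is "scene" or "top"; returns (picture, depth): 384x512x3 uint8, red, green, blue; 384x512 float32, m along the optical axis (not along the pixel's ray), 0 where there is no reading.
- bot.camera_model(name): a dict with "intrinsics" (3x3 intrinsics, pixels), "rvec" (rotation vector, rad) and "tvec" (3), from world to camera coordinates, as OpenCV has them. Camera axes: x right, y down, z forward; pixel columns grow to the right and rows downward; lengths in m; the calibration is good to about 2 mm. A picture is of the moment at which its call begins. camera_model takes no time and is no camera call.
- bot.hand_in(): hands the job in; it is judged then, once.
Trained networks look in the newest picture that a camera, given by its name, has taken for a name from the list of things; names that differ only in an ending like _2 or _b are one class to them, and where a whole thing is asked for, a point or a joint stands for the part that bears it (a point fixed in the world has none). Each returns a list of dicts, best first, with "conf" (0 to 1); they miss things now and then, are a little off and sometimes report something else, mostly with a low value. They report only what shows in the picture. A call takes as long as a camera call. They do not tell look-alikes from the thing itself.
- bot.spot_in(label, camera): "at" ([x, y, z] in m, in the coordinates of the camera as it stood for that picture, good to about 4 mm: the middle of the surface that is visible of it).
- bot.trace(label, camera): "mask" (384x512 bool, what is visible of it).
The state is a dict: "time_s": time; "joint_positions": joint angles; "qvel": joint speeds; "tau": joint torques, N m; "position": TCP position; "tcp_rot": TCP orientation; "force": force on the tool from outside, world axes, zero at the start; "moment": the same for the moment, N m; "opening": opening from 0.0 (shut) to 1.0 (fully open); "grasp_force": force on a finger pad.
Only numpy, scipy, OpenCV 4.12 (cv2) and the standard library are available. Lean on these libraries where they do the work, as an engineer would, in place of code of your own. Each camera call takes 0.05 s, during which the arm holds its last target. There are 200 camera calls.

TASK

Test the spring of the sieve shaker's tensioner: bring the orange pointer back along the scale until it rests against the blue arm, then push the arm's black roller with shut fingers along the scale until you are pressing with 12 N (never above 15 N), hold that for a second, and ease the arm all the way back without letting it snap. The arm leaves the orange pointer at the greatest deflection: if the pointer points to the green part of the scale lay the yellow flag lever fully over to its green side, if to the red part fully over to its red side. Be gentle with the light orange pointer and leave everything else alone.

Things in the scene. Friction and masses are not known exactly. Their poses are not given: they have to be found in the camera images.
- tester: Tensioner unit, fixed to the bench: aluminium plate 270 x 270 x 12 mm. Origin: on the upright pivot axis at bench level; the plate spans x -215 to +55, y -135 to +135 mm. Bearings are taken about the pivot from the unit's -x direction, growing towards its +y. The arm rests at bearing -0.50 rad and is pushed towards +y, to +0.4 at most. (The scale: see band_edge.)
- tension_arm: Sprung blue arm, 150 mm, top 38 mm above the bench, turning level. Origin on the pivot axis; its -x axis points to the roller. Spring 2.4 N m/rad: 1.1 N more at the roller per 10 mm. Its preload on the rest stop is unknown and differs (0.5 to 10 N at the roller); 12 N comes at 0.1 to 0.7 rad of deflection. Let go, it snaps back. Push, do not grip: a squeeze counts as force.
- roller (a point): Middle of the slick (low-friction) black roller upright on the end of the arm, 150 mm from the pivot: 28 mm diameter, from 38 to 80 mm above the bench, this point 60 mm above it. Push it on its -y side (of the unit), the side away from the pointer.
- pointer (a joint): Reading of the orange pointer, rad: 0 where it rests against the resting arm (bearing -0.35; the pointer lies at least 0.15 rad ahead of the arm), growing towards the unit's +y to 0.9. Below 0.4 green, above red. Light: about 1 N moves it and it stays where left; the arm pushes it ahead and leaves it behind on the way back. Starts at 0.72 to 0.86.
- pointer_knob (a point): Middle of the pointer's upright orange peg, 115 mm from the pivot: 12 mm diameter with a 16 mm head, from 20 to 78 mm above the bench, this point 60 mm above it. Push the peg on its +y side (of the unit) to bring the pointer back.
- pointer_tip (a point): Pointed end of the orange pointer, 180 mm from the pivot, over the coloured arc, 22 mm above the bench.
- band_edge (a point): Point where green ends and red begins on the scale, 188 mm from the pivot, 13 mm above the bench. The scale is a painted arc on the plate, 176 to 200 mm from the pivot, bearings -0.35 to +0.55 rad, black ticks every 0.1 rad; its first 0.4 rad are green, the rest red.
- status: Grey plate 170 x 90 x 10 mm, fixed to the bench, that carries the yellow flag lever in its middle, with a green field at its -x end and a red field at its +x end. Origin: centre of its underside.
- flag (a joint): Angle of the yellow flag lever, rad: 0 fully over to the green field (the plate's -x), 1.0 fully over to the red field (+x), about 0.5 upright (untested, as it starts). Stays where it is left.
- flag_tip (a point): Centre of the yellow ball (26 mm diameter) on the end of the flag lever, 80 mm from the hinge, which lies along the plate's y, 32 mm above the bench over the plate's origin. Upright the ball centre is 112 mm above the bench; fully over either way it is 102 mm high and 38 mm along the plate's -x or +x. About 1 N moves it.
- spare_roller_c (a point): Centre of a loose black spare roller, 32 mm diameter, 22 mm high, lying on the plate behind the pivot: leave alone.
- water_bottle: Clear bottle, 64 mm diameter, 200 mm high, origin at its underside: leave alone.
There are look-alikes about, which are no part of the job. Of the things that look like the status, the middle-sized one is meant.

How it is judged:
By the outcome, as a careful person would: the job done as asked, in the order asked, and still so for the second after the job is handed in, with the robot touching nothing.
It also fails if it takes over 67 s, if anything falls off the work surface, if the arm or the gripper's body presses on something with over 40 N, if the wrist force passes 120 N, or if a joint passes its speed limit or range.

## Working session

There is one attempt and no reset: what is moved stays moved. The work goes in short steps, Python scripts to look and compute and a tool call to move; the robot and the scene stay as the last step left them, time stands still between calls to the robot, and variables do not carry over. Pictures are saved under pics/ and viewed, at most 10 in all, crops included, and the job is handed in when it is done.

Besides the shell and the picture viewer there is one more tool, called after "Emit:" in YAML: its name, and indented under it one key for each argument. move_arm: Moves the arm, as the interface text tells. Its arguments: {"type":"object","properties":{"increments":{"type":"array"}},"required":["increments"]}

```bash
mkdir -p pics; ls; cat > h.py <<'E'
import numpy as np, cv2
from rig import bot
def cam(n):
    m=bot.camera_model(n); R=cv2.Rodrigues(np.array(m["rvec"],float))[0]
    return np.array(m["intrinsics"],float),R,np.array(m["tvec"],float).ravel()
def c2w(n,p):
    K,R,t=cam(n); return R.T@(np.array(p,float)-t)
def proj(n,P):
    K,R,t=cam(n); q=K@(R@np.array(P,float)+t); return q[:2]/q[2]
def ray_z(n,uv,z):
    K,R,t=cam(n); d=R.T@np.linalg.inv(K)@np.array([uv[0],uv[1],1.]); o=-R.T@t
    return o+d*(z-o[2])/d[2]
E
python3 - <<'E'
from h import *
s=bot.read_state(); print(s)
for n in("scene","top"):
    im,d=bot.capture(n); cv2.imwrite(f"pics/{n}0.png",cv2.resize(im[:,:,::-1],(800,600),interpolation=cv2.INTER_CUBIC))
    print(n,-cam(n)[1].T@cam(n)[2])
    for l in["roller","pointer_knob","pointer_tip","band_edge","flag_tip","status","tester","tension_arm","spare_roller_c","water_bottle"]:
        for r in bot.spot_in(l,n)[:4]:
            w=c2w(n,r["at"]); print(n,l,round(r["conf"],2),w.round(3),proj(n,w).round(0))
E
```

```text
pics
{'time_s': 0.0, 'joint_positions': array([-8.22497427e+01,  3.02797995e+01,  8.21567672e+01, -2.31519950e-03,
        6.76904473e+01, -1.02258598e+01]), 'qvel': array([ 0.04414503,  0.06172184,  0.01784305,  0.00170773, -0.03694124,
       -0.04961145]), 'tau': array([ 6.29163223e-04, -4.40040779e+01, -1.76596177e+01,  6.33814163e-02,
        5.83352835e-02, -1.70624321e-04]), 'position': array([ 0.19281747, -0.59372905,  0.2215606 ]), 'tcp_rot': array([[ 9.51180556e-01,  3.08634797e-01, -3.35990547e-04],
       [ 3.08634773e-01, -9.51178098e-01,  2.19151945e-03],
       [ 3.56792310e-04, -2.18822905e-03, -9.99997542e-01]]), 'force': array([-0.3073502 ,  0.24835141, -0.26662255]), 'moment': array([-0.03691789,  0.01043283,  0.00864954]), 'grasp_force': 0.0, 'opening': 0.9995076332121787}
scene [ 1.07150469 -0.65847421  0.75205083]
scene roller 0.72 [ 0.527 -0.226  0.036] [151. 273.]
scene pointer_tip 0.62 [ 0.57  -0.2    0.011] [171. 278.]
scene band_edge 0.84 [ 0.57  -0.199  0.009] [172. 279.]
scene flag_tip 0.66 [0.393 0.587 0.125] [249. 118.]
scene flag_tip 0.45 [0.523 0.143 
[... 504 characters left out ...]
4  -0.116  0.022] [335. 228.]
top band_edge 0.8 [ 0.548 -0.169  0.011] [349. 227.]
top band_edge 0.55 [ 0.665 -0.08   0.035] [328. 192.]
top flag_tip 0.69 [0.387 0.587 0.152] [122. 253.]
top flag_tip 0.64 [ 0.539 -0.113  0.022] [335. 228.]
top flag_tip 0.59 [0.509 0.32  0.121] [211. 224.]
top status 0.97 [0.42  0.573 0.013] [142. 246.]
top status 0.87 [0.508 0.319 0.009] [215. 227.]
top status 0.8 [0.538 0.139 0.005] [265. 223.]
top status 0.4 [ 0.534 -0.117  0.027] [336. 229.]
top tester 0.57 [ 0.542 -0.168  0.012] [349. 229.]
top tension_arm 0.64 [ 0.53  -0.217  0.042] [365. 232.]
top water_bottle 0.88 [0.761 0.103 0.131] [281. 155.]
top water_bottle 0.32 [ 0.536 -0.217  0.04 ] [365. 231.]
```

View pics/scene0.png

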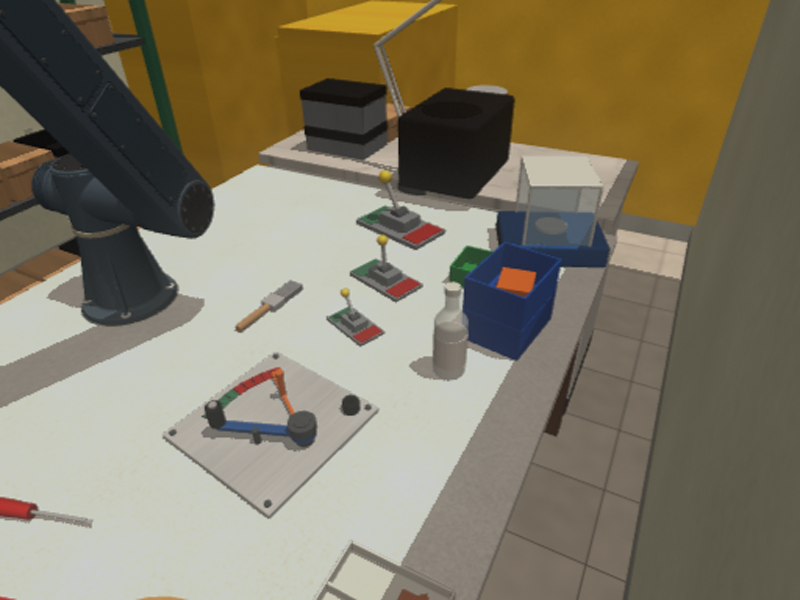

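View pics/top0.png

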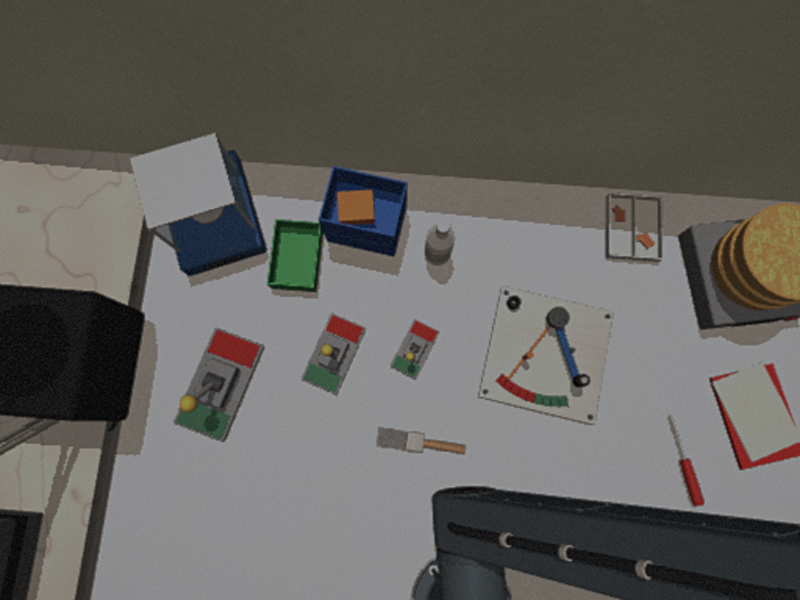

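The top view shows the tester with its pivot at (558,317), roller (581,381), peg (530,355) and scale at (500-568,375-405). There are three status look-alikes: large at (220,385), medium at (333,353) and small at (415,349). The medium one fits the description, and I'll confirm it in a crop while measuring.

```bash
python3 - <<'E'
from h import *
from scipy.optimize import least_squares
im,d=bot.capture("top")
hsv=cv2.cvtColor(im,cv2.COLOR_RGB2HSV); H,S,V=[hsv[...,i].astype(int) for i in range(3)]
X,Y=np.meshgrid(np.arange(512),np.arange(384))
def pts(mask,z): return np.array([ray_z("top",(u,v),z)[:2] for v,u in zip(*np.nonzero(mask))])
reg=(X>305)&(X<395)&(Y>180)&(Y<275)
red=reg&((H<6)|(H>172))&(S>120); grn=reg&(H>40)&(H<90)&(S>70); blue=reg&(H>95)&(H<125)&(S>120); ora=reg&(H>=7)&(H<20)&(S>130)
for n,m in(("red",red),("grn",grn),("blue",blue),("ora",ora)): print(n,m.sum(),np.argwhere(m).mean(0)[::-1] if m.any() else 0)
P=np.vstack([pts(red,.0125),pts(grn,.0125)])
f=lambda p:np.hypot(P[:,0]-p[0],P[:,1]-p[1])-.188
r=least_squares(f,[.67,-.2],loss="soft_l1",f_scale=.005); print("pivot arc",r.x,np.abs(r.fun).mean())
# plate
pl=(V>0)&reg
for n,c in(("pivotcap",(558,317)),("roller",(581,381)),("peg",(530,355)),("tip",(511,377))):
    uv=np.array(c)*.64
    print(n,{z:ray_z("top",uv,z)[:2].round(4) for z in(.022,.06,.08)})
c=r.x
for n,m,z in(("red",red,.0125),("grn",grn,.0125),("blue",blue,.034),("ora",ora,.022)):
    q=pts(m,z)-c; a=np.unwrap(np.arctan2(q[:,1],-q[:,0])); print(n,"bearing world pct",np.percentile(a,[1,5,50,95,99]).round(3),"r",np.percentile(np.hypot(*q.T),[2,50,98]).round(3))
a=cv2.resize(im[165:285,295:405,::-1],None,fx=5,fy=5,interpolation=cv2.INTER_CUBIC)
cv2.imwrite("pics/crop_tester.png",a)
b=cv2.resize(im[190:290,100:290,::-1],None,fx=4,fy=4,interpolation=cv2.INTER_CUBIC); cv2.imwrite("pics/crop_status.png",b)
E
```

```text
red 150 [329.77333333 248.82666667]
grn 110 [352.7        255.74545455]
blue 123 [362.6504065  225.51219512]
ora 55 [337.41818182 226.43636364]
pivot arc [ 0.63179989 -0.18105826] 0.00554116606425305
pivotcap {0.022: array([ 0.6378, -0.1922]), 0.06: array([ 0.6299, -0.1818]), 0.08: array([ 0.6258, -0.1764])}
roller {0.022: array([ 0.4929, -0.2481]), 0.06: array([ 0.4893, -0.2361]), 0.08: array([ 0.4874, -0.2298])}
peg {0.022: array([ 0.5434, -0.1298]), 0.06: array([ 0.5383, -0.1213]), 0.08: array([ 0.5356, -0.1168])}
tip {0.022: array([ 0.4894, -0.088 ]), 0.06: array([ 0.4859, -0.0807]), 0.08: array([ 0.4841, -0.0769])}
red bearing world pct [0.211 0.234 0.446 0.67  0.686] r [0.178 0.188 0.198]
grn bearing world pct [-0.404 -0.173 -0.018  0.167  0.182] r [0.157 0.188 0.197]
blue bearing world pct [-0.568 -0.483 -0.364 -0.268 -0.225] r [0.027 0.083 0.139]
ora bearing world pct [0.512 0.524 0.596 0.615 0.618] r [0.027 0.103 0.176]
```

View pics/crop_tester.png

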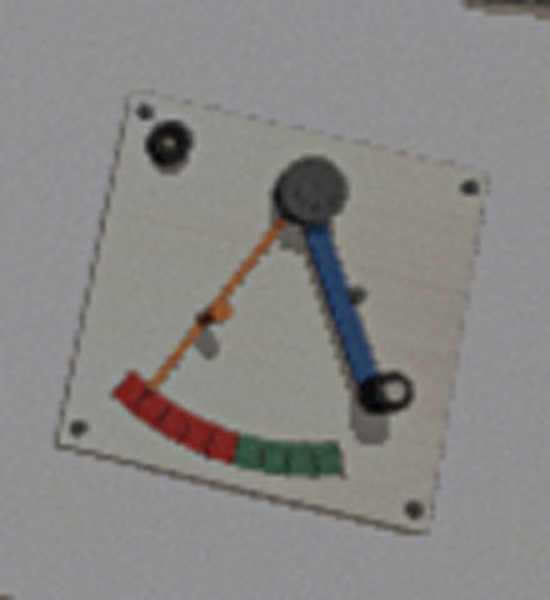

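View pics/crop_status.png

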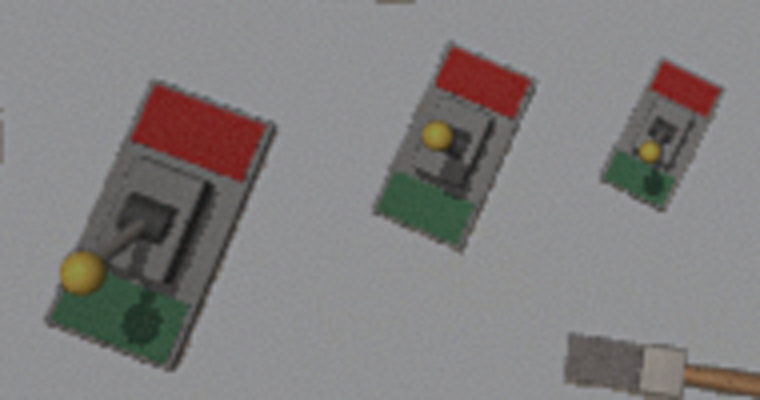

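The crops confirm the medium status at full-resolution pixel (214,227), upright and clearly between the other two in size. The tester fit gives the pivot at (0.632,-0.181), arm bearing (world) -0.354, pointer 0.606 (reading about 0.81). These agree with the given geometry. Now going to the peg's +y side with shut fingers.

Emit:
move_arm:
  increments:
    - {"xyz":[31.5,-23.1,0],"roll":0,"grip":0}
    - {"xyz":[31.5,-23.1,0],"roll":0,"grip":0}
    - {"xyz":[31.5,-23.1,0],"roll":0,"grip":0}
    - {"xyz":[31.5,-23.1,0],"roll":0,"grip":0}

```text
time_s: 1.48
position: [0.2848, -0.4664, 0.2225]
tcp_rot: [[0.952, 0.308, 0.0], [0.308, -0.952, -0.0], [0.0, 0.0, -1.0]]
force: [1.2, -0.0, 0.6]
opening: 0.784
grasp_force: 0.0
```

Emit:
move_arm:
  increments:
    - {"xyz":[31.5,-23.1,0],"roll":0,"grip":0}
    - {"xyz":[31.5,-23.1,0],"roll":0,"grip":0}
    - {"xyz":[31.5,-23.1,0],"roll":0,"grip":0}
    - {"xyz":[31.5,-23.1,0],"roll":0,"grip":0}

```text
time_s: 1.82
position: [0.3764, -0.3394, 0.2228]
tcp_rot: [[0.951, 0.308, 0.0], [0.308, -0.951, -0.0], [0.0, 0.001, -1.0]]
force: [1.2, -0.8, -0.5]
opening: 0.476
grasp_force: 0.0
```

Emit:
move_arm:
  increments:
    - {"xyz":[31.5,-23.1,0],"roll":0,"grip":0}
    - {"xyz":[31.5,-23.1,0],"roll":0,"grip":0}
    - {"xyz":[31.5,-23.1,0],"roll":0,"grip":0}
    - {"xyz":[31.5,-23.1,0],"roll":0,"grip":0}

```text
time_s: 2.15
position: [0.4678, -0.2125, 0.2228]
tcp_rot: [[0.951, 0.308, 0.0], [0.308, -0.951, -0.0], [0.0, 0.001, -1.0]]
force: [0.3, -0.3, -0.2]
opening: 0.173
grasp_force: 0.0
```

Emit:
move_arm:
  increments:
    - {"xyz":[31.5,-23.1,0],"roll":0,"grip":0}
    - {"xyz":[31.5,-23.1,0],"roll":0,"grip":0}
    - {"xyz":[31.5,-23.1,0],"roll":0,"grip":0}
    - {"xyz":[31.5,-23.1,0],"roll":0,"grip":0}

```text
time_s: 2.48
position: [0.5592, -0.0855, 0.2228]
tcp_rot: [[0.951, 0.309, 0.0], [0.309, -0.951, -0.0], [0.0, 0.0, -1.0]]
force: [0.3, -1.5, 0.4]
opening: 0.007
grasp_force: 0.0
```

Emit:
move_arm:
  increments:
    - {"xyz":[0,0,10],"roll":0.104,"grip":0}
    - {"xyz":[0,0,10],"roll":0.104,"grip":0}
    - {"xyz":[0,0,10],"roll":0.104,"grip":0}
    - {"xyz":[0,0,10],"roll":0.104,"grip":0}
    - {"xyz":[0,0,10],"roll":0.104,"grip":0}

```text
time_s: 2.9
position: [0.5584, -0.0871, 0.1722]
tcp_rot: [[0.978, -0.209, 0.0], [-0.209, -0.978, -0.0], [0.0, 0.0, -1.0]]
force: [0.3, 0.3, -0.1]
opening: 0.002
grasp_force: 0.0
```

Emit:
move_arm:
  increments:
    - {"xyz":[0,0,10],"roll":0.104,"grip":0}
    - {"xyz":[0,0,10],"roll":0.104,"grip":0}
    - {"xyz":[0,0,10],"roll":0.104,"grip":0}
    - {"xyz":[0,0,10],"roll":0.104,"grip":0}
    - {"xyz":[0,0,0],"roll":0,"grip":0}

```text
time_s: 3.32
position: [0.557, -0.0869, 0.1308]
tcp_rot: [[0.812, -0.584, -0.004], [-0.584, -0.812, 0.001], [-0.004, 0.001, -1.0]]
force: [-0.1, -0.4, 0.2]
opening: 0.006
grasp_force: 0.0
```

```bash
cat >> h.py <<'E'
PV=np.array([.632,-.181])
def rel(pv=PV):
    s=bot.read_state(); p=s["position"]; R=s["tcp_rot"]; y=R[:2,1]; a=-np.arctan2(y[1],y[0])-np.pi/2
    v=p[:2]-pv; rad=np.array([-np.cos(a),np.sin(a)]); t=np.array([np.sin(a),np.cos(a)]); F=s["force"]
    print("t",round(s["time_s"],2),"p",p.round(4),"a_tool",round(a,3),"R",round(v@rad,4),"k",round(v@t,4),"Ft",round(F[:2]@t,2),"Fr",round(F[:2]@rad,2),"Fz",round(F[2],2),"op",round(s["opening"],3),"tilt",R[:,2].round(4))
    return s
E
python3 - <<'E'
from h import *
rel()
im,d=bot.capture("top"); cv2.imwrite("pics/c2.png",cv2.resize(im[165:285,295:405,::-1],None,fx=5,fy=5,interpolation=cv2.INTER_CUBIC))
im,d=bot.capture("scene"); cv2.imwrite("pics/s2.png",cv2.resize(im[210:340,90:260,::-1],None,fx=4.5,fy=4.5,interpolation=cv2.INTER_CUBIC))
E
```

```text
t 3.32 p [ 0.557  -0.0869  0.1308] a_tool 0.624 R 0.1158 k 0.0325 Ft -0.4 Fr -0.15 Fz 0.16 op 0.006 tilt [-0.0036  0.0013 -1.    ]
```

Emit:
move_arm:
  increments:
    - {"xyz":[0,0,28],"roll":0,"grip":0}
    - {"xyz":[0,0,28],"roll":0,"grip":0}
    - {"xyz":[0,0,28],"roll":0,"grip":0}
    - {"xyz":[0,2,0],"roll":0,"grip":0}
    - {"xyz":[0,2,0],"roll":0,"grip":0}

```text
time_s: 3.83
position: [0.5554, -0.0905, 0.0482]
tcp_rot: [[0.814, -0.581, -0.002], [-0.581, -0.814, 0.001], [-0.002, 0.001, -1.0]]
force: [0.0, 0.3, 0.4]
opening: 0.0
grasp_force: 0.0
```

```bash
python3 - <<'E'
from h import *
rel()
im,d=bot.capture("scene"); cv2.imwrite("pics/s3.png",cv2.resize(im[210:340,90:260,::-1],None,fx=4.5,fy=4.5,interpolation=cv2.INTER_CUBIC))
rel()
E
```

```text
t 3.83 p [ 0.5554 -0.0905  0.0482] a_tool 0.621 R 0.115 k 0.0291 Ft 0.25 Fr 0.17 Fz 0.44 op 0.0 tilt [-2.e-03  7.e-04 -1.e+00]
t 3.88 p [ 0.5563 -0.0912  0.0494] a_tool 0.621 R 0.1138 k 0.029 Ft 0.95 Fr 0.39 Fz 0.55 op 0.006 tilt [ 7.e-04 -4.e-04 -1.e+00]
```

View pics/s3.png

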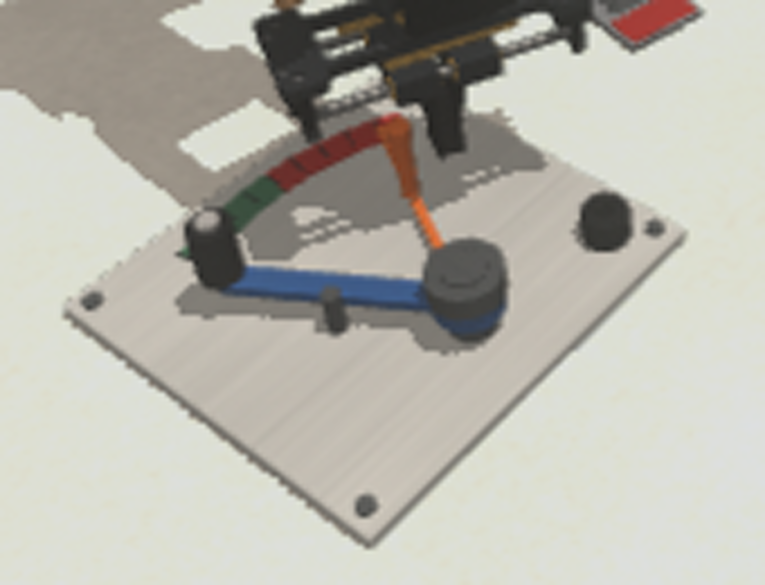

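The picture shows the shut fingers at (445,140), just past the peg at (397,150), on its +y side. Now sweeping the pointer back along the arc.

Emit:
move_arm:
  increments:
    - {"xyz":[0,1.5,0],"roll":0,"grip":0}
    - {"xyz":[0,1.5,0],"roll":0,"grip":0}
    - {"xyz":[-0.65,3.45,0],"roll":-0.03,"grip":0}
    - {"xyz":[-0.65,3.45,0],"roll":-0.03,"grip":0}
    - {"xyz":[-0.65,3.45,0],"roll":-0.03,"grip":0}

```text
time_s: 4.3
position: [0.5479, -0.101, 0.0503]
tcp_rot: [[0.863, -0.506, 0.003], [-0.506, -0.863, -0.001], [0.004, -0.001, -1.0]]
force: [0.5, 0.9, -1.1]
opening: 0.005
grasp_force: 0.4
```

Emit:
move_arm:
  increments:
    - {"xyz":[-0.65,3.45,0],"roll":-0.03,"grip":0}
    - {"xyz":[-0.65,3.45,0],"roll":-0.03,"grip":0}
    - {"xyz":[-0.65,3.45,0],"roll":-0.03,"grip":0}
    - {"xyz":[-0.65,3.45,0],"roll":-0.03,"grip":0}
    - {"xyz":[-0.65,3.45,0],"roll":-0.03,"grip":0}

```text
time_s: 4.72
position: [0.5369, -0.1148, 0.0503]
tcp_rot: [[0.928, -0.371, 0.003], [-0.371, -0.928, -0.001], [0.003, -0.0, -1.0]]
force: [0.6, 0.1, 1.4]
opening: 0.008
grasp_force: 0.5
```

Emit:
move_arm:
  increments:
    - {"xyz":[-0.65,3.45,0],"roll":-0.03,"grip":0}
    - {"xyz":[-0.65,3.45,0],"roll":-0.03,"grip":0}
    - {"xyz":[-0.65,3.45,0],"roll":-0.03,"grip":0}
    - {"xyz":[-0.65,3.45,0],"roll":-0.03,"grip":0}
    - {"xyz":[-0.65,3.45,0],"roll":-0.03,"grip":0}

```text
time_s: 5.13
position: [0.5282, -0.1301, 0.0502]
tcp_rot: [[0.974, -0.228, 0.003], [-0.228, -0.974, -0.001], [0.003, 0.0, -1.0]]
force: [-0.0, 0.5, 0.8]
opening: 0.008
grasp_force: 0.5
```

```bash
python3 - <<'E'
from h import *
rel()
E
```

```text
t 5.13 p [ 0.5282 -0.1301  0.0502] a_tool 0.231 R 0.1127 k 0.0259 Ft 0.49 Fr 0.13 Fz 0.77 op 0.008 tilt [ 2.6e-03 -9.0e-04 -1.0e+00]
```

Emit:
move_arm:
  increments:
    - {"xyz":[-0.8,3.45,0],"roll":-0.03,"grip":0}
    - {"xyz":[-0.8,3.45,0],"roll":-0.03,"grip":0}
    - {"xyz":[-0.8,3.45,0],"roll":-0.03,"grip":0}
    - {"xyz":[-0.8,3.45,0],"roll":-0.03,"grip":0}
    - {"xyz":[-0.8,3.45,0],"roll":-0.03,"grip":0}

```text
time_s: 5.55
position: [0.5217, -0.1465, 0.0503]
tcp_rot: [[0.997, -0.08, 0.003], [-0.08, -0.997, -0.001], [0.003, 0.001, -1.0]]
force: [0.7, 0.6, -0.9]
opening: 0.005
grasp_force: 0.4
```

Emit:
move_arm:
  increments:
    - {"xyz":[-0.8,3.45,0],"roll":-0.03,"grip":0}
    - {"xyz":[-0.8,3.45,0],"roll":-0.03,"grip":0}
    - {"xyz":[-0.8,3.45,0],"roll":-0.03,"grip":0}
    - {"xyz":[-0.8,3.45,0],"roll":-0.03,"grip":0}
    - {"xyz":[-0.8,3.45,0],"roll":-0.03,"grip":0}

```text
time_s: 5.97
position: [0.5173, -0.1637, 0.0503]
tcp_rot: [[0.998, 0.069, 0.003], [0.069, -0.998, -0.001], [0.003, 0.002, -1.0]]
force: [-0.0, 1.0, 0.6]
opening: 0.005
grasp_force: 0.4
```

Emit:
move_arm:
  increments:
    - {"xyz":[-0.8,3.45,0],"roll":-0.03,"grip":0}
    - {"xyz":[-0.8,3.45,0],"roll":-0.03,"grip":0}
    - {"xyz":[-0.4,1.7,0],"roll":-0.015,"grip":0}
    - {"xyz":[0,0,0],"roll":0,"grip":0}

```text
time_s: 6.3
position: [0.5158, -0.1727, 0.0499]
tcp_rot: [[0.99, 0.142, 0.002], [0.142, -0.99, -0.001], [0.002, 0.002, -1.0]]
force: [-0.2, 0.8, -0.1]
opening: 0.0
grasp_force: 0.1
```

```bash
python3 - <<'E'
from h import *
rel()
im,d=bot.capture("scene"); cv2.imwrite("pics/s4.png",cv2.resize(im[230:320,110:230,::-1],None,fx=6,fy=6,interpolation=cv2.INTER_CUBIC))
rel()
E
```

```text
t 6.3 p [ 0.5158 -0.1727  0.0499] a_tool -0.143 R 0.1138 k 0.0248 Ft 0.83 Fr 0.03 Fz -0.06 op 0.0 tilt [ 0.0024 -0.0014 -1.    ]
t 6.35 p [ 0.5156 -0.1724  0.0496] a_tool -0.142 R 0.114 k 0.025 Ft -0.17 Fr -0.57 Fz -0.29 op 0.006 tilt [ 0.0017 -0.0011 -1.    ]
```

View pics/s4.png

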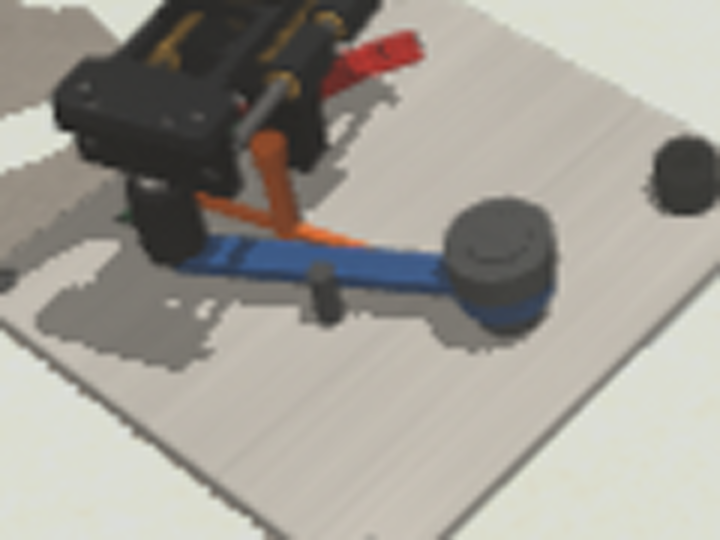

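The peg at (275,180) is held by the fingers, and a small gap to the blue arm remains. I'll finish in fine steps.

Emit:
move_arm:
  increments:
    - {"xyz":[-0.3,1.2,0],"roll":-0.01,"grip":0}
    - {"xyz":[-0.3,1.2,0],"roll":-0.01,"grip":0}
    - {"xyz":[-0.3,1.2,0],"roll":-0.01,"grip":0}
    - {"xyz":[0,0,0],"roll":0,"grip":0}

```text
time_s: 6.68
position: [0.5147, -0.1757, 0.0486]
tcp_rot: [[0.985, 0.172, 0.0], [0.172, -0.985, 0.0], [0.0, 0.0, -1.0]]
force: [0.3, -0.1, 0.2]
opening: 0.008
grasp_force: 0.4
```

Emit:
move_arm:
  increments:
    - {"xyz":[-0.2,0.9,0],"roll":-0.008,"grip":0}
    - {"xyz":[0,0,0],"roll":0,"grip":0}

```text
time_s: 6.85
position: [0.5146, -0.1765, 0.0485]
tcp_rot: [[0.984, 0.18, -0.0], [0.18, -0.984, 0.0], [-0.0, -0.0, -1.0]]
force: [0.6, 1.1, -0.3]
opening: 0.005
grasp_force: 0.4
```

```bash
python3 - <<'E'
from h import *
rel()
for i in range(2):
    im,d=bot.capture("scene"); rel()
hsv=cv2.cvtColor(im,cv2.COLOR_RGB2HSV)
E
```

```text
t 6.85 p [ 0.5146 -0.1765  0.0485] a_tool -0.181 R 0.1147 k 0.0256 Ft 0.99 Fr -0.83 Fz -0.3 op 0.005 tilt [-2.e-04  1.e-04 -1.e+00]
t 6.9 p [ 0.5146 -0.1765  0.0485] a_tool -0.181 R 0.1147 k 0.0255 Ft 1.34 Fr 0.2 Fz 0.83 op 0.006 tilt [-2.e-04  1.e-04 -1.e+00]
t 6.95 p [ 0.5146 -0.1765  0.0485] a_tool -0.181 R 0.1147 k 0.0256 Ft 1.81 Fr 0.05 Fz 1.02 op 0.009 tilt [-2.e-04  1.e-04 -1.e+00]
```

Emit:
move_arm:
  increments:
    - {"xyz":[-0.2,0.9,0],"roll":-0.008,"grip":0}
    - {"xyz":[-0.2,0.9,0],"roll":-0.008,"grip":0}
    - {"xyz":[0,0,0],"roll":0,"grip":0}

```text
time_s: 7.2
position: [0.5145, -0.1785, 0.0485]
tcp_rot: [[0.981, 0.196, -0.0], [0.196, -0.981, 0.0], [-0.0, -0.0, -1.0]]
force: [0.2, 0.7, 1.0]
opening: 0.006
grasp_force: 0.4
```

```bash
python3 - <<'E'
from h import *
rel()
for i in range(2):
    im,d=bot.capture("scene"); rel()
E
```

```text
t 7.2 p [ 0.5145 -0.1785  0.0485] a_tool -0.197 R 0.1147 k 0.0255 Ft 0.62 Fr -0.3 Fz 0.95 op 0.006 tilt [-1.e-04  1.e-04 -1.e+00]
t 7.25 p [ 0.5146 -0.1784  0.0485] a_tool -0.197 R 0.1147 k 0.0255 Ft -0.33 Fr -0.04 Fz 1.64 op 0.006 tilt [-1.e-04 -0.e+00 -1.e+00]
t 7.3 p [ 0.5146 -0.1784  0.0485] a_tool -0.197 R 0.1146 k 0.0255 Ft 0.13 Fr -0.02 Fz 0.76 op 0.01 tilt [-0.e+00 -1.e-04 -1.e+00]
```

Emit:
move_arm:
  increments:
    - {"xyz":[-0.2,0.9,0],"roll":-0.008,"grip":0}
    - {"xyz":[0,0,0],"roll":0,"grip":0}

```text
time_s: 7.47
position: [0.5145, -0.1794, 0.0485]
tcp_rot: [[0.979, 0.204, -0.0], [0.204, -0.979, 0.0], [-0.0, -0.0, -1.0]]
force: [0.5, 0.2, -0.3]
opening: 0.003
grasp_force: 0.4
```

Emit:
move_arm:
  increments:
    - {"xyz":[-0.2,0.9,0],"roll":-0.008,"grip":0}
    - {"xyz":[0,0,0],"roll":0,"grip":0}

```text
time_s: 7.63
position: [0.5146, -0.1803, 0.0485]
tcp_rot: [[0.977, 0.212, -0.0], [0.212, -0.977, -0.0], [-0.0, 0.0, -1.0]]
force: [0.5, 0.9, 0.5]
opening: 0.005
grasp_force: 0.4
```

```bash
python3 - <<'E'
from h import *
rel()
for i in range(2):
    im,d=bot.capture("scene"); rel()
cv2.imwrite("pics/s5.png",cv2.resize(im[230:320,110:230,::-1],None,fx=6,fy=6,interpolation=cv2.INTER_CUBIC))
hsv=cv2.cvtColor(im,cv2.COLOR_RGB2HSV); H,S=hsv[...,0],hsv[...,1]
m=(H>=5)&(H<20)&(S>130); m[:230]=0;m[320:]=0;m[:,:110]=0;m[:,230:]=0
for v in range(262,275):
    u=np.nonzero(m[v])[0]
    for x in u[:1]: pass
    if len(u): 
        for x in (u[0],u[-1]):
            w=ray_z("scene",(x,v),.022)[:2]-PV; print(v,x,round(np.arctan2(w[1],-w[0]),3),round(np.hypot(*w),3),end=" | ")
        print()
E
```

```text
t 7.63 p [ 0.5146 -0.1803  0.0485] a_tool -0.213 R 0.1146 k 0.0255 Ft 0.78 Fr -0.68 Fz 0.52 op 0.005 tilt [-0. -0. -1.]
t 7.68 p [ 0.5145 -0.1802  0.0485] a_tool -0.213 R 0.1147 k 0.0256 Ft 0.5 Fr -0.04 Fz 1.62 op 0.003 tilt [-0. -0. -1.]
t 7.73 p [ 0.5145 -0.1803  0.0485] a_tool -0.213 R 0.1147 k 0.0255 Ft 0.3 Fr -0.1 Fz 0.89 op 0.007 tilt [-0.e+00 -1.e-04 -1.e+00]
262 153 -0.011 0.137 | 262 156 0.017 0.129 | 
263 153 -0.033 0.135 | 263 156 -0.006 0.127 | 
264 153 -0.056 0.132 | 264 156 -0.029 0.125 | 
265 144 -0.141 0.154 | 265 156 -0.054 0.122 | 
266 144 -0.161 0.151 | 266 157 -0.07 0.117 | 
267 144 -0.183 0.15 | 267 157 -0.096 0.115 | 
268 147 -0.19 0.14 | 268 157 -0.124 0.113 | 
269 153 -0.179 0.122 | 269 159 -0.136 0.106 |
```

View pics/s5.png

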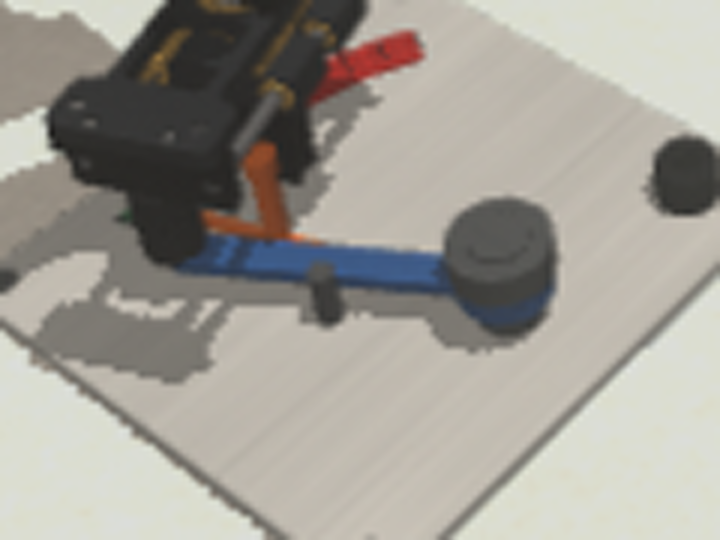

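The pointer now almost touches the arm. I'll keep going in 0.9 mm steps until I feel the stop.

Emit:
move_arm:
  increments:
    - {"xyz":[-0.2,0.9,0],"roll":-0.008,"grip":0}
    - {"xyz":[0,0,0],"roll":0,"grip":0}

```text
time_s: 7.9
position: [0.5145, -0.1812, 0.0485]
tcp_rot: [[0.976, 0.219, -0.0], [0.219, -0.976, -0.0], [-0.0, -0.0, -1.0]]
force: [0.3, 0.9, -0.2]
opening: 0.007
grasp_force: 0.4
```

Emit:
move_arm:
  increments:
    - {"xyz":[-0.2,0.9,0],"roll":-0.008,"grip":0}
    - {"xyz":[0,0,0],"roll":0,"grip":0}

```text
time_s: 8.07
position: [0.5146, -0.1822, 0.0485]
tcp_rot: [[0.974, 0.227, 0.0], [0.227, -0.974, -0.0], [0.0, 0.0, -1.0]]
force: [-0.6, 0.5, 0.2]
opening: 0.007
grasp_force: 0.4
```

```bash
python3 - <<'E'
from h import *
rel()
for i in range(3):
    im,d=bot.capture("scene"); rel()
E
```

```text
t 8.07 p [ 0.5146 -0.1822  0.0485] a_tool -0.229 R 0.1146 k 0.0255 Ft 0.58 Fr 0.47 Fz 0.25 op 0.007 tilt [ 0. -0. -1.]
t 8.12 p [ 0.5146 -0.1822  0.0486] a_tool -0.229 R 0.1146 k 0.0255 Ft 0.75 Fr 0.38 Fz 1.0 op 0.006 tilt [ 1.e-04 -1.e-04 -1.e+00]
t 8.17 p [ 0.5146 -0.1821  0.0486] a_tool -0.229 R 0.1146 k 0.0255 Ft -0.58 Fr 0.19 Fz 0.44 op 0.005 tilt [ 1.e-04 -1.e-04 -1.e+00]
t 8.22 p [ 0.5146 -0.1821  0.0485] a_tool -0.229 R 0.1146 k 0.0256 Ft 0.26 Fr -0.7 Fz 1.2 op 0.006 tilt [ 0.e+00 -1.e-04 -1.e+00]
```

Emit:
move_arm:
  increments:
    - {"xyz":[-0.1,0.6,0],"roll":-0.005,"grip":0}
    - {"xyz":[0,0,0],"roll":0,"grip":0}

```text
time_s: 8.38
position: [0.5146, -0.1827, 0.0486]
tcp_rot: [[0.973, 0.232, -0.0], [0.232, -0.973, 0.0], [-0.0, -0.0, -1.0]]
force: [0.0, 0.4, 0.9]
opening: 0.0
grasp_force: 0.4
```

Emit:
move_arm:
  increments:
    - {"xyz":[-0.1,0.6,0],"roll":-0.005,"grip":0}
    - {"xyz":[0,0,0],"roll":0,"grip":0}

```text
time_s: 8.55
position: [0.5146, -0.1833, 0.0485]
tcp_rot: [[0.972, 0.237, -0.0], [0.237, -0.972, 0.0], [-0.0, -0.0, -1.0]]
force: [-0.2, 1.7, 1.2]
opening: 0.009
grasp_force: 0.4
```

```bash
python3 - <<'E'
from h import *
for i in range(3):
    im,d=bot.capture("scene"); rel()
E
```

```text
t 8.6 p [ 0.5146 -0.1833  0.0485] a_tool -0.239 R 0.1146 k 0.0256 Ft 0.11 Fr -0.18 Fz 0.88 op 0.003 tilt [-1.e-04  0.e+00 -1.e+00]
t 8.65 p [ 0.5146 -0.1833  0.0486] a_tool -0.239 R 0.1146 k 0.0256 Ft 0.87 Fr 0.3 Fz 0.54 op 0.005 tilt [-0. -0. -1.]
t 8.7 p [ 0.5146 -0.1833  0.0486] a_tool -0.239 R 0.1146 k 0.0256 Ft 0.74 Fr -0.86 Fz 0.13 op 0.009 tilt [ 0.e+00 -1.e-04 -1.e+00]
```

Emit:
move_arm:
  increments:
    - {"xyz":[-0.1,0.6,0],"roll":-0.005,"grip":0}
    - {"xyz":[0,0,0],"roll":0,"grip":0}

```text
time_s: 8.87
position: [0.5146, -0.1839, 0.0485]
tcp_rot: [[0.97, 0.242, -0.0], [0.242, -0.97, -0.0], [-0.0, -0.0, -1.0]]
force: [-1.1, 0.8, 0.3]
opening: 0.007
grasp_force: 0.4
```

Emit:
move_arm:
  increments:
    - {"xyz":[-0.1,0.6,0],"roll":-0.005,"grip":0}
    - {"xyz":[0,0,0],"roll":0,"grip":0}

```text
time_s: 9.03
position: [0.5147, -0.1845, 0.0486]
tcp_rot: [[0.969, 0.247, -0.0], [0.247, -0.969, -0.0], [-0.0, 0.0, -1.0]]
force: [-0.3, 1.3, 0.7]
opening: 0.005
grasp_force: 0.4
```

```bash
python3 - <<'E'
from h import *
for i in range(4):
    im,d=bot.capture("scene"); rel()
cv2.imwrite("pics/s6.png",cv2.resize(im[230:320,110:230,::-1],None,fx=6,fy=6,interpolation=cv2.INTER_CUBIC))
E
```

```text
t 9.08 p [ 0.5147 -0.1845  0.0486] a_tool -0.249 R 0.1145 k 0.0255 Ft 0.48 Fr 0.41 Fz -0.41 op 0.004 tilt [-0. -0. -1.]
t 9.13 p [ 0.5147 -0.1845  0.0485] a_tool -0.249 R 0.1146 k 0.0255 Ft 0.45 Fr 0.69 Fz -0.05 op 0.005 tilt [-1.e-04  0.e+00 -1.e+00]
t 9.18 p [ 0.5147 -0.1845  0.0485] a_tool -0.249 R 0.1146 k 0.0255 Ft 0.29 Fr 0.17 Fz 0.37 op 0.006 tilt [-1.e-04  0.e+00 -1.e+00]
t 9.23 p [ 0.5147 -0.1845  0.0485] a_tool -0.249 R 0.1146 k 0.0255 Ft 1.99 Fr 0.67 Fz 0.48 op 0.003 tilt [-1.e-04 -0.e+00 -1.e+00]
```

View pics/s6.png

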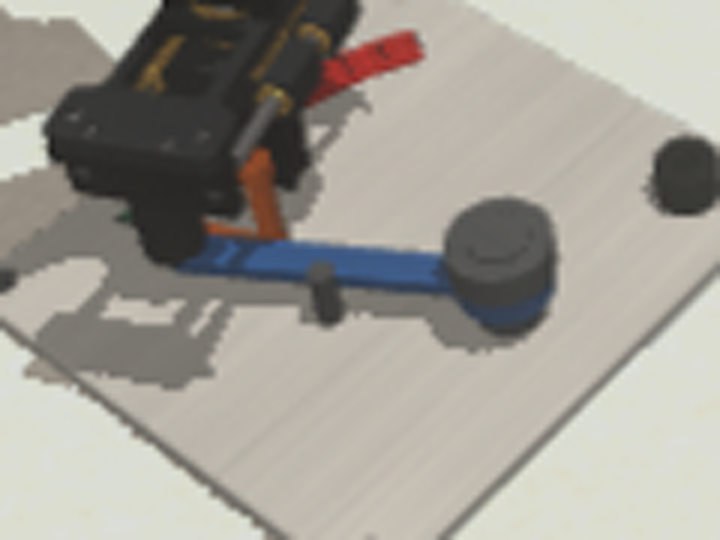

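The pointer is very close to the arm, with no stop force yet. A few more fine steps.

Emit:
move_arm:
  increments:
    - {"xyz":[-0.1,0.6,0],"roll":-0.005,"grip":0}
    - {"xyz":[0,0,0],"roll":0,"grip":0}
    - {"xyz":[0,0,0],"roll":0,"grip":0}

```text
time_s: 9.48
position: [0.5147, -0.1851, 0.0485]
tcp_rot: [[0.968, 0.251, -0.0], [0.251, -0.968, 0.0], [-0.0, -0.0, -1.0]]
force: [-0.2, 1.2, 0.3]
opening: 0.005
grasp_force: 0.4
```

Emit:
move_arm:
  increments:
    - {"xyz":[-0.1,0.6,0],"roll":-0.005,"grip":0}
    - {"xyz":[0,0,0],"roll":0,"grip":0}
    - {"xyz":[0,0,0],"roll":0,"grip":0}

```text
time_s: 9.73
position: [0.5147, -0.1856, 0.0485]
tcp_rot: [[0.967, 0.256, -0.0], [0.256, -0.967, 0.0], [-0.0, -0.0, -1.0]]
force: [-0.9, 1.1, 0.2]
opening: 0.003
grasp_force: 0.6
```

```bash
python3 - <<'E'
from h import *
for i in range(4):
    im,d=bot.capture("scene"); rel()
E
```

```text
t 9.78 p [ 0.5147 -0.1856  0.0485] a_tool -0.259 R 0.1145 k 0.0256 Ft 1.25 Fr 0.46 Fz 0.88 op 0.007 tilt [-1.e-04  1.e-04 -1.e+00]
t 9.83 p [ 0.5148 -0.1856  0.0485] a_tool -0.259 R 0.1145 k 0.0256 Ft 0.85 Fr 0.14 Fz -0.35 op 0.012 tilt [-2.e-04  1.e-04 -1.e+00]
t 9.88 p [ 0.5148 -0.1856  0.0486] a_tool -0.259 R 0.1145 k 0.0255 Ft 1.64 Fr -0.49 Fz 1.06 op 0.002 tilt [-1.e-04  1.e-04 -1.e+00]
t 9.93 p [ 0.5147 -0.1856  0.0485] a_tool -0.259 R 0.1145 k 0.0256 Ft 1.29 Fr 0.43 Fz 0.98 op 0.011 tilt [-2.e-04  1.e-04 -1.e+00]
```

Emit:
move_arm:
  increments:
    - {"xyz":[0,0.4,0],"roll":0,"grip":0}
    - {"xyz":[0,0,0],"roll":0,"grip":0}
    - {"xyz":[0,0,0],"roll":0,"grip":0}

```text
time_s: 10.18
position: [0.5148, -0.1859, 0.0485]
tcp_rot: [[0.967, 0.256, -0.0], [0.256, -0.967, 0.0], [-0.0, -0.0, -1.0]]
force: [-0.3, 2.4, -0.1]
opening: 0.003
grasp_force: 1.0
```

```bash
python3 - <<'E'
from h import *
for i in range(4):
    im,d=bot.capture("scene"); rel()
print(bot.read_state()["grasp_force"])
E
```

```text
t 10.23 p [ 0.5148 -0.1859  0.0485] a_tool -0.259 R 0.1145 k 0.0253 Ft 1.69 Fr -0.06 Fz 1.28 op 0.005 tilt [-3.e-04  3.e-04 -1.e+00]
t 10.28 p [ 0.5148 -0.1859  0.0485] a_tool -0.259 R 0.1146 k 0.0253 Ft 2.84 Fr 0.55 Fz 1.19 op 0.008 tilt [-3.e-04  3.e-04 -1.e+00]
t 10.33 p [ 0.5148 -0.1859  0.0485] a_tool -0.259 R 0.1146 k 0.0253 Ft 1.82 Fr 0.32 Fz 0.68 op 0.008 tilt [-3.e-04  3.e-04 -1.e+00]
t 10.38 p [ 0.5148 -0.1859  0.0485] a_tool -0.259 R 0.1146 k 0.0252 Ft 2.36 Fr 0.05 Fz 0.17 op 0.003 tilt [-3.e-04  2.e-04 -1.e+00]
1.023055762052536
```

The arm stop is felt (about 2 N, pointer against the arm). Backing off, lifting, and going round to the roller's -y side.

Emit:
move_arm:
  increments:
    - {"xyz":[0,-3,0],"roll":0,"grip":0}
    - {"xyz":[0,-3,0],"roll":0,"grip":0}
    - {"xyz":[0,0,-28],"roll":0,"grip":0}
    - {"xyz":[0,0,-28],"roll":0,"grip":0}
    - {"xyz":[0,0,-24],"roll":0,"grip":0}

```text
time_s: 10.8
position: [0.5136, -0.1804, 0.1296]
tcp_rot: [[0.967, 0.256, 0.0], [0.256, -0.967, -0.001], [0.0, 0.001, -1.0]]
force: [0.6, -1.4, -0.6]
opening: 0.004
grasp_force: 0.0
```

Emit:
move_arm:
  increments:
    - {"xyz":[-7.6,22.6,0],"roll":0,"grip":0}
    - {"xyz":[-7.6,22.6,0],"roll":0,"grip":0}
    - {"xyz":[-7.6,22.6,0],"roll":0,"grip":0}
    - {"xyz":[-7.6,22.6,0],"roll":0,"grip":0}
    - {"xyz":[0,0,0],"roll":-0.095,"grip":0}

```text
time_s: 11.22
position: [0.5083, -0.2808, 0.1292]
tcp_rot: [[0.939, 0.345, 0.004], [0.345, -0.939, -0.005], [0.002, 0.006, -1.0]]
force: [0.7, -0.9, 0.8]
opening: 0.004
grasp_force: 0.0
```

```bash
python3 - <<'E'
from h import *
for i in range(3):
    im,d=bot.capture("scene"); rel()
im,d=bot.capture("top"); cv2.imwrite("pics/c7.png",np.hstack([cv2.resize(im[180:270,300:400,::-1],(400,360))]))
hsv=cv2.cvtColor(im,cv2.COLOR_RGB2HSV); H,S=hsv[...,0],hsv[...,1]
for n,m,z in(("ora",(H>=7)&(H<20)&(S>130),.022),("blue",(H>95)&(H<125)&(S>120),.034)):
    v,u=np.nonzero(m[180:275,305:395]); 
    q=np.array([ray_z("top",(x+305,y+180),z)[:2]-PV for x,y in zip(u,v)])
    print(n,len(q),np.percentile(np.arctan2(q[:,1],-q[:,0]),[5,50,95]).round(3) if len(q) else "")
E
```

```text
t 11.27 p [ 0.5077 -0.2784  0.1288] a_tool -0.358 R 0.1506 k -0.0476 Ft 0.59 Fr -0.27 Fz 0.72 op 0.004 tilt [ 0.0021 -0.0025 -1.    ]
t 11.32 p [ 0.5072 -0.2767  0.1286] a_tool -0.352 R 0.1501 k -0.0468 Ft -0.35 Fr 0.62 Fz 0.17 op 0.003 tilt [ 8.e-04 -8.e-04 -1.e+00]
t 11.37 p [ 0.5069 -0.2756  0.1284] a_tool -0.351 R 0.15 k -0.0458 Ft -0.04 Fr 0.34 Fz -0.26 op 0.004 tilt [-0.e+00  1.e-04 -1.e+00]
ora 58 [-0.39  -0.239 -0.203]
blue 97 [-0.493 -0.372 -0.263]
```

Emit:
move_arm:
  increments:
    - {"xyz":[0,0,27],"roll":0,"grip":0}
    - {"xyz":[0,0,27],"roll":0,"grip":0}
    - {"xyz":[0,0,25],"roll":0,"grip":0}
    - {"xyz":[0,0,0],"roll":0,"grip":0}
    - {"xyz":[0,0,0],"roll":0,"grip":0}

```text
time_s: 11.83
position: [0.5064, -0.2739, 0.0486]
tcp_rot: [[0.938, 0.347, -0.003], [0.347, -0.938, 0.002], [-0.002, -0.003, -1.0]]
force: [-0.2, -0.5, 0.6]
opening: 0.006
grasp_force: 0.0
```

Emit:
move_arm:
  increments:
    - {"xyz":[0,-3,0],"roll":0,"grip":0}
    - {"xyz":[0,-3,0],"roll":0,"grip":0}
    - {"xyz":[0,-3,0],"roll":0,"grip":0}
    - {"xyz":[0,-3,0],"roll":0,"grip":0}
    - {"xyz":[0,0,0],"roll":0,"grip":0}

```text
time_s: 12.25
position: [0.5029, -0.2635, 0.0505]
tcp_rot: [[0.938, 0.347, 0.0], [0.347, -0.938, -0.0], [0.0, 0.0, -1.0]]
force: [0.1, 0.2, 0.4]
opening: 0.005
grasp_force: 0.0
```

```bash
python3 - <<'E'
from h import *
for i in range(3):
    im,d=bot.capture("scene"); rel()
cv2.imwrite("pics/s8.png",cv2.resize(im[210:320,90:240,::-1],None,fx=5,fy=5,interpolation=cv2.INTER_CUBIC))
E
```

```text
t 12.3 p [ 0.503  -0.2638  0.0503] a_tool -0.354 R 0.1497 k -0.033 Ft 0.16 Fr 0.26 Fz -0.68 op 0.002 tilt [ 6.e-04 -4.e-04 -1.e+00]
t 12.35 p [ 0.5032 -0.2641  0.0501] a_tool -0.354 R 0.1497 k -0.0333 Ft -1.36 Fr 0.37 Fz -0.6 op 0.004 tilt [ 7.e-04 -6.e-04 -1.e+00]
t 12.4 p [ 0.5032 -0.2643  0.05  ] a_tool -0.354 R 0.1497 k -0.0335 Ft 0.62 Fr 0.03 Fz -0.04 op 0.006 tilt [ 7.e-04 -6.e-04 -1.e+00]
```

View pics/s8.png

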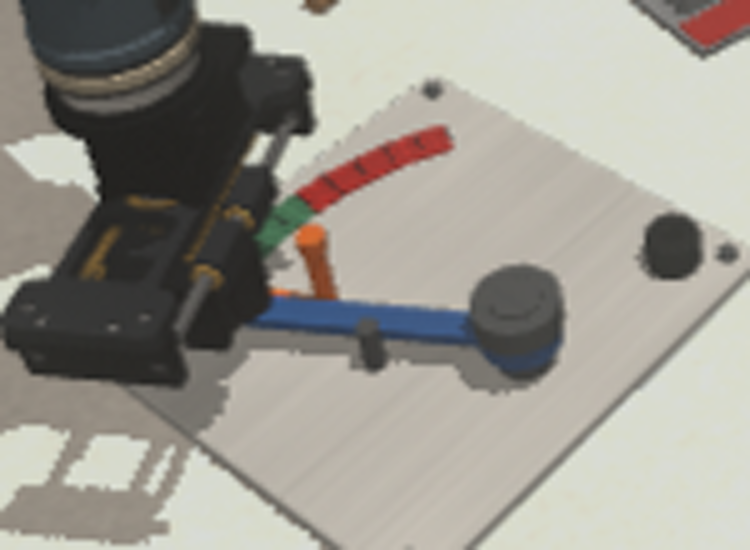

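The shut fingers are beside the roller and the pointer is against the blue arm at (320,290). Approaching contact slowly.

Emit:
move_arm:
  increments:
    - {"xyz":[0,-1,0],"roll":0,"grip":0}
    - {"xyz":[0,-1,0],"roll":0,"grip":0}
    - {"xyz":[0,-1,0],"roll":0,"grip":0}
    - {"xyz":[0,-1,0],"roll":0,"grip":0}
    - {"xyz":[0,0,0],"roll":0,"grip":0}

```text
time_s: 12.82
position: [0.5014, -0.2601, 0.0494]
tcp_rot: [[0.938, 0.346, -0.0], [0.346, -0.938, 0.0], [-0.0, -0.001, -1.0]]
force: [-0.1, -0.4, 0.6]
opening: 0.005
grasp_force: 0.0
```

Emit:
move_arm:
  increments:
    - {"xyz":[0,-1,0],"roll":0,"grip":0}
    - {"xyz":[0,-1,0],"roll":0,"grip":0}
    - {"xyz":[0,0,0],"roll":0,"grip":0}

```text
time_s: 13.07
position: [0.5007, -0.2583, 0.0495]
tcp_rot: [[0.938, 0.347, -0.0], [0.347, -0.938, 0.0], [-0.0, -0.0, -1.0]]
force: [-0.5, -1.5, -0.1]
opening: 0.005
grasp_force: 0.0
```

```bash
python3 - <<'E'
from h import *
rel()
E
```

```text
t 13.07 p [ 0.5007 -0.2583  0.0495] a_tool -0.354 R 0.1499 k -0.027 Ft -1.26 Fr 1.05 Fz -0.09 op 0.005 tilt [-3.e-04  3.e-04 -1.e+00]
```

Emit:
move_arm:
  increments:
    - {"xyz":[0,-0.7,0],"roll":0,"grip":0}
    - {"xyz":[0,0,0],"roll":0,"grip":0}

```text
time_s: 13.23
position: [0.5006, -0.2577, 0.0495]
tcp_rot: [[0.938, 0.347, -0.0], [0.347, -0.938, 0.0], [-0.0, -0.0, -1.0]]
force: [1.3, 0.7, 0.2]
opening: 0.006
grasp_force: 0.0
```

Emit:
move_arm:
  increments:
    - {"xyz":[-0.1,-0.7,0],"roll":0.005,"grip":0}
    - {"xyz":[0,0,0],"roll":0,"grip":0}

```text
time_s: 13.4
position: [0.5003, -0.2572, 0.0496]
tcp_rot: [[0.94, 0.341, -0.0], [0.341, -0.94, 0.0], [-0.0, -0.0, -1.0]]
force: [0.0, 0.4, 0.4]
opening: 0.004
grasp_force: 0.0
```

Emit:
move_arm:
  increments:
    - {"xyz":[-0.1,-0.7,0],"roll":0.005,"grip":0}
    - {"xyz":[0,0,0],"roll":0,"grip":0}

```text
time_s: 13.57
position: [0.4999, -0.2565, 0.0496]
tcp_rot: [[0.942, 0.337, -0.0], [0.337, -0.942, 0.0], [-0.0, -0.0, -1.0]]
force: [0.8, -0.2, 0.4]
opening: 0.005
grasp_force: 0.0
```

```bash
cat >> h.py <<'E'
def avg(n=4):
    L=[]
    for i in range(n):
        bot.capture("scene"); s=bot.read_state(); L.append(np.r_[s["force"],s["grasp_force"]])
    L=np.array(L); print("meanF",L.mean(0).round(2),"horiz",np.hypot(*L.mean(0)[:2]).round(2),"each",np.hypot(L[:,0],L[:,1]).round(1)); rel()
E
python3 - <<'E'
from h import *
avg()
E
```

```text
meanF [0.03 0.47 0.18 0.  ] horiz 0.47 each [0.3 0.9 0.4 0.9]
t 13.77 p [ 0.5    -0.2566  0.0496] a_tool -0.344 R 0.1498 k -0.0267 Ft 0.86 Fr 0.01 Fz 0.85 op 0.002 tilt [ 0. -0. -1.]
```

No contact yet; advancing further.

Emit:
move_arm:
  increments:
    - {"xyz":[0,-0.8,0],"roll":0,"grip":0}
    - {"xyz":[0,-0.8,0],"roll":0,"grip":0}
    - {"xyz":[0,0,0],"roll":0,"grip":0}

```text
time_s: 14.02
position: [0.4999, -0.2557, 0.0497]
tcp_rot: [[0.941, 0.337, 0.001], [0.337, -0.941, -0.001], [0.001, 0.002, -1.0]]
force: [0.5, -0.9, -1.1]
opening: 0.005
grasp_force: 0.8
```

Emit:
move_arm:
  increments:
    - {"xyz":[0,-0.8,0],"roll":0,"grip":0}
    - {"xyz":[0,0,0],"roll":0,"grip":0}

```text
time_s: 14.18
position: [0.4998, -0.2554, 0.0498]
tcp_rot: [[0.941, 0.337, 0.002], [0.337, -0.941, -0.002], [0.001, 0.002, -1.0]]
force: [0.6, -3.2, -0.6]
opening: 0.007
grasp_force: 1.7
```

```bash
python3 - <<'E'
from h import *
avg(3)
E
```

```text
meanF [ 1.27 -3.97 -0.05  1.87] horiz 4.17 each [3.7 4.5 4.3]
t 14.33 p [ 0.4998 -0.2552  0.0498] a_tool -0.344 R 0.1495 k -0.0253 Ft -4.33 Fr 0.05 Fz -0.35 op 0.002 tilt [ 0.0013 -0.0015 -1.    ]
```

Emit:
move_arm:
  increments:
    - {"xyz":[0,-0.6,0],"roll":0,"grip":0}
    - {"xyz":[0,0,0],"roll":0,"grip":0}
    - {"xyz":[0,0,0],"roll":0,"grip":0}

```text
time_s: 14.58
position: [0.4996, -0.2548, 0.0498]
tcp_rot: [[0.941, 0.337, 0.002], [0.337, -0.941, -0.002], [0.001, 0.002, -1.0]]
force: [1.3, -5.4, -0.3]
opening: 0.003
grasp_force: 2.5
```

Emit:
move_arm:
  increments:
    - {"xyz":[0,-0.6,0],"roll":0,"grip":0}
    - {"xyz":[0,0,0],"roll":0,"grip":0}
    - {"xyz":[0,0,0],"roll":0,"grip":0}

```text
time_s: 14.83
position: [0.4997, -0.2546, 0.05]
tcp_rot: [[0.941, 0.337, 0.002], [0.337, -0.941, -0.002], [0.001, 0.003, -1.0]]
force: [0.8, -5.9, -0.3]
opening: 0.002
grasp_force: 3.6
```

```bash
python3 - <<'E'
from h import *
avg(3)
E
```

```text
meanF [ 0.85 -5.53  0.58  3.63] horiz 5.6 each [4.9 6.3 5.7]
t 14.98 p [ 0.4997 -0.2546  0.05  ] a_tool -0.344 R 0.1493 k -0.0247 Ft -5.56 Fr 1.28 Fz 0.39 op 0.005 tilt [ 0.0022 -0.0025 -1.    ]
```

Emit:
move_arm:
  increments:
    - {"xyz":[0,-0.6,0],"roll":0,"grip":0}
    - {"xyz":[0,0,0],"roll":0,"grip":0}
    - {"xyz":[0,0,0],"roll":0,"grip":0}

```text
time_s: 15.23
position: [0.4997, -0.2544, 0.0501]
tcp_rot: [[0.941, 0.337, 0.003], [0.337, -0.941, -0.003], [0.001, 0.004, -1.0]]
force: [1.3, -5.8, 1.1]
opening: 0.005
grasp_force: 3.8
```

Emit:
move_arm:
  increments:
    - {"xyz":[0,-0.6,0],"roll":0,"grip":0}
    - {"xyz":[0,0,0],"roll":0,"grip":0}
    - {"xyz":[0,0,0],"roll":0,"grip":0}

```text
time_s: 15.48
position: [0.4996, -0.2541, 0.0501]
tcp_rot: [[0.941, 0.337, 0.003], [0.337, -0.941, -0.004], [0.001, 0.004, -1.0]]
force: [0.7, -7.5, 0.1]
opening: 0.006
grasp_force: 4.1
```

```bash
python3 - <<'E'
from h import *
avg(3)
E
```

```text
meanF [ 1.15 -6.82  0.4   4.1 ] horiz 6.92 each [6.9 7.3 6.6]
t 15.63 p [ 0.4996 -0.2541  0.0501] a_tool -0.344 R 0.1493 k -0.0241 Ft -6.45 Fr 1.31 Fz 0.51 op 0.007 tilt [ 0.0029 -0.0036 -1.    ]
```

Emit:
move_arm:
  increments:
    - {"xyz":[0,-0.6,0],"roll":0,"grip":0}
    - {"xyz":[0,0,0],"roll":0,"grip":0}

```text
time_s: 15.8
position: [0.4995, -0.2537, 0.0502]
tcp_rot: [[0.941, 0.337, 0.003], [0.337, -0.941, -0.004], [0.002, 0.005, -1.0]]
force: [1.5, -7.5, -0.2]
opening: 0.004
grasp_force: 4.3
```

Emit:
move_arm:
  increments:
    - {"xyz":[0,-0.6,0],"roll":0,"grip":0}
    - {"xyz":[0,0,0],"roll":0,"grip":0}
    - {"xyz":[0,0,0],"roll":0,"grip":0}

```text
time_s: 16.05
position: [0.4993, -0.2532, 0.0502]
tcp_rot: [[0.941, 0.337, 0.003], [0.337, -0.941, -0.004], [0.002, 0.005, -1.0]]
force: [0.9, -8.1, 0.8]
opening: 0.004
grasp_force: 4.3
```

```bash
python3 - <<'E'
from h import *
avg(3)
E
```

```text
meanF [ 0.41 -7.35 -0.26  4.31] horiz 7.36 each [7.2 7.7 7.3]
t 16.2 p [ 0.4993 -0.2532  0.0501] a_tool -0.344 R 0.1493 k -0.0232 Ft -6.95 Fr 2.14 Fz 0.1 op 0.007 tilt [ 0.0031 -0.004  -1.    ]
```

The arm yields at about 7.2 N preload, so roughly 0.28 rad more is needed. Following the arc.

Emit:
move_arm:
  increments:
    - {"xyz":[-0.45,-3,0],"roll":0.02,"grip":0}
    - {"xyz":[-0.45,-3,0],"roll":0.02,"grip":0}
    - {"xyz":[-0.45,-3,0],"roll":0.02,"grip":0}
    - {"xyz":[-0.45,-3,0],"roll":0.02,"grip":0}
    - {"xyz":[-0.45,-3,0],"roll":0.02,"grip":0}

```text
time_s: 16.62
position: [0.4931, -0.2401, 0.0503]
tcp_rot: [[0.971, 0.241, 0.004], [0.241, -0.97, -0.005], [0.003, 0.006, -1.0]]
force: [0.3, -8.8, 0.1]
opening: 0.006
grasp_force: 5.0
```

```bash
python3 - <<'E'
from h import *
avg(3)
E
```

```text
meanF [ 0.78 -7.88 -0.25  4.74] horiz 7.92 each [7.3 8.4 8. ]
t 16.77 p [ 0.4929 -0.2398  0.0502] a_tool -0.244 R 0.1492 k -0.0234 Ft -7.94 Fr 1.29 Fz -0.63 op 0.002 tilt [ 0.0038 -0.0047 -1.    ]
```

Emit:
move_arm:
  increments:
    - {"xyz":[-0.45,-3,0],"roll":0.02,"grip":0}
    - {"xyz":[-0.45,-3,0],"roll":0.02,"grip":0}
    - {"xyz":[-0.45,-3,0],"roll":0.02,"grip":0}
    - {"xyz":[-0.45,-3,0],"roll":0.02,"grip":0}
    - {"xyz":[-0.45,-3,0],"roll":0.02,"grip":0}

```text
time_s: 17.18
position: [0.4879, -0.2264, 0.0503]
tcp_rot: [[0.99, 0.143, 0.004], [0.143, -0.99, -0.006], [0.003, 0.006, -1.0]]
force: [-0.2, -10.3, -0.9]
opening: 0.009
grasp_force: 5.7
```

```bash
python3 - <<'E'
from h import *
avg(3)
E
```

```text
meanF [ 0.18 -9.12 -0.58  5.46] horiz 9.12 each [9.2 9.3 8.8]
t 17.33 p [ 0.4878 -0.2261  0.0503] a_tool -0.145 R 0.1492 k -0.0238 Ft -8.74 Fr 1.11 Fz -0.7 op 0.006 tilt [ 0.0041 -0.0054 -1.    ]
```

Emit:
move_arm:
  increments:
    - {"xyz":[-0.45,-3,0],"roll":0.02,"grip":0}
    - {"xyz":[-0.45,-3,0],"roll":0.02,"grip":0}
    - {"xyz":[-0.45,-3,0],"roll":0.02,"grip":0}
    - {"xyz":[-0.45,-3,0],"roll":0.02,"grip":0}
    - {"xyz":[0,0,0],"roll":0,"grip":0}

```text
time_s: 17.75
position: [0.4847, -0.2145, 0.0503]
tcp_rot: [[0.998, 0.064, 0.004], [0.064, -0.998, -0.006], [0.004, 0.006, -1.0]]
force: [-0.6, -11.5, 0.1]
opening: 0.004
grasp_force: 6.1
```

```bash
python3 - <<'E'
from h import *
avg(5)
E
```

```text
meanF [ -0.8  -11.13  -0.51   5.99] horiz 11.16 each [11.  11.1 11.2 11.3 11.4]
t 18.0 p [ 0.4847 -0.2148  0.0503] a_tool -0.065 R 0.1491 k -0.0242 Ft -11.32 Fr 1.18 Fz 0.05 op 0.003 tilt [ 0.0042 -0.0058 -1.    ]
```

Emit:
move_arm:
  increments:
    - {"xyz":[-0.45,-3,0],"roll":0.02,"grip":0}
    - {"xyz":[-0.45,-3,0],"roll":0.02,"grip":0}
    - {"xyz":[-0.3,-2,0],"roll":0.014,"grip":0}
    - {"xyz":[0,0,0],"roll":0,"grip":0}

```text
time_s: 18.33
position: [0.4831, -0.2068, 0.0503]
tcp_rot: [[1.0, 0.011, 0.004], [0.011, -1.0, -0.006], [0.004, 0.006, -1.0]]
force: [-0.2, -12.0, -0.3]
opening: 0.005
grasp_force: 6.6
```

```bash
python3 - <<'E'
from h import *
avg(8)
E
```

```text
meanF [ -1.24 -11.7   -0.59   6.48] horiz 11.77 each [11.8 12.2 11.7 12.5 12.1 12.  11.  10.9]
t 18.73 p [ 0.4831 -0.207   0.0502] a_tool -0.011 R 0.1492 k -0.0244 Ft -10.82 Fr 1.14 Fz -0.77 op 0.006 tilt [ 0.004 -0.006 -1.   ]
```

Emit:
move_arm:
  increments:
    - {"xyz":[-0.45,-3,0],"roll":0.02,"grip":0}
    - {"xyz":[0,0,0],"roll":0,"grip":0}
    - {"xyz":[0,0,0],"roll":0,"grip":0}
    - {"xyz":[0,0,0],"roll":0,"grip":0}

```text
time_s: 19.07
position: [0.4826, -0.2041, 0.0503]
tcp_rot: [[1.0, -0.009, 0.004], [-0.009, -1.0, -0.006], [0.004, 0.006, -1.0]]
force: [-0.9, -11.5, -0.5]
opening: 0.008
grasp_force: 6.7
```

```bash
python3 - <<'E'
from h import *
avg(16)
im,d=bot.capture("scene")
cv2.imwrite("pics/s9.png",cv2.resize(im[210:320,90:240,::-1],None,fx=5,fy=5,interpolation=cv2.INTER_CUBIC))
E
```

```text
meanF [ -1.01 -11.65  -0.31   6.65] horiz 11.69 each [12.7 11.  11.2 11.5 11.1 11.8 11.3 12.4 11.8 11.1 11.  11.5 12.7 12.2
 11.8 12. ]
t 19.87 p [ 0.4826 -0.2041  0.0502] a_tool 0.009 R 0.1492 k -0.0245 Ft -12.0 Fr 0.93 Fz -0.5 op 0.002 tilt [ 0.004 -0.006 -1.   ]
```

Emit:
move_arm:
  increments:
    - {"xyz":[-0.25,-1.7,0],"roll":0.011,"grip":0}
    - {"xyz":[-0.25,-1.7,0],"roll":0.011,"grip":0}
    - {"xyz":[0,0,0],"roll":0,"grip":0}
    - {"xyz":[0,0,0],"roll":0,"grip":0}
    - {"xyz":[0,0,0],"roll":0,"grip":0}

```text
time_s: 20.33
position: [0.4821, -0.2008, 0.0503]
tcp_rot: [[1.0, -0.031, 0.004], [-0.031, -1.0, -0.006], [0.004, 0.006, -1.0]]
force: [-1.8, -12.6, -0.3]
opening: 0.004
grasp_force: 6.9
```

```bash
python3 - <<'E'
from h import *
avg(24)
E
```

```text
meanF [ -1.26 -12.39  -0.23   6.91] horiz 12.45 each [13.  12.  12.  12.3 12.9 12.1 12.9 12.8 11.8 11.9 12.3 12.3 12.  12.8
 12.6 13.5 12.  12.7 13.2 12.8 12.5 12.6 12.  12. ]
t 21.53 p [ 0.4821 -0.2008  0.0503] a_tool 0.031 R 0.1492 k -0.0244 Ft -12.01 Fr 0.35 Fz 0.43 op 0.003 tilt [ 0.004  -0.0061 -1.    ]
```

12.4 N was held for over a second. Now easing back along the arc.

Emit:
move_arm:
  increments:
    - {"xyz":[0.5,3,0],"roll":-0.02,"grip":0}
    - {"xyz":[0.5,3,0],"roll":-0.02,"grip":0}
    - {"xyz":[0.5,3,0],"roll":-0.02,"grip":0}
    - {"xyz":[0.5,3,0],"roll":-0.02,"grip":0}
    - {"xyz":[0.5,3,0],"roll":-0.02,"grip":0}

```text
time_s: 21.95
position: [0.4849, -0.2156, 0.0503]
tcp_rot: [[0.998, 0.07, 0.004], [0.07, -0.998, -0.006], [0.004, 0.006, -1.0]]
force: [-0.2, -10.2, -0.3]
opening: 0.007
grasp_force: 6.0
```

Emit:
move_arm:
  increments:
    - {"xyz":[0.5,3,0],"roll":-0.02,"grip":0}
    - {"xyz":[0.5,3,0],"roll":-0.02,"grip":0}
    - {"xyz":[0.5,3,0],"roll":-0.02,"grip":0}
    - {"xyz":[0.5,3,0],"roll":-0.02,"grip":0}
    - {"xyz":[0.5,3,0],"roll":-0.02,"grip":0}

```text
time_s: 22.37
position: [0.4891, -0.2299, 0.0503]
tcp_rot: [[0.986, 0.168, 0.004], [0.168, -0.986, -0.005], [0.003, 0.006, -1.0]]
force: [1.3, -9.0, -0.3]
opening: 0.01
grasp_force: 5.3
```

Emit:
move_arm:
  increments:
    - {"xyz":[0.5,3,0],"roll":-0.02,"grip":0}
    - {"xyz":[0.5,3,0],"roll":-0.02,"grip":0}
    - {"xyz":[0.5,3,0],"roll":-0.02,"grip":0}
    - {"xyz":[0.5,3,0],"roll":-0.02,"grip":0}
    - {"xyz":[0.5,3,0],"roll":-0.02,"grip":0}

```text
time_s: 22.78
position: [0.4945, -0.2435, 0.0502]
tcp_rot: [[0.964, 0.266, 0.004], [0.266, -0.964, -0.005], [0.003, 0.005, -1.0]]
force: [1.9, -7.9, -0.9]
opening: 0.001
grasp_force: 4.6
```

```bash
python3 - <<'E'
from h import *
avg(2)
E
```

```text
meanF [ 1.28 -8.09 -0.47  4.69] horiz 8.19 each [8.3 8.1]
t 22.88 p [ 0.4947 -0.2439  0.0502] a_tool -0.268 R 0.1491 k -0.0242 Ft -8.05 Fr 1.09 Fz -0.53 op 0.004 tilt [ 0.0043 -0.005  -1.    ]
```

Emit:
move_arm:
  increments:
    - {"xyz":[0.25,1.5,0],"roll":-0.01,"grip":0}
    - {"xyz":[0.25,1.5,0],"roll":-0.01,"grip":0}
    - {"xyz":[0.25,1.5,0],"roll":-0.01,"grip":0}
    - {"xyz":[0.25,1.5,0],"roll":-0.01,"grip":0}
    - {"xyz":[0.25,1.5,0],"roll":-0.01,"grip":0}

```text
time_s: 23.3
position: [0.4976, -0.2499, 0.0502]
tcp_rot: [[0.95, 0.313, 0.004], [0.313, -0.95, -0.004], [0.002, 0.005, -1.0]]
force: [1.5, -7.4, 0.1]
opening: -0.002
grasp_force: 4.3
```

Emit:
move_arm:
  increments:
    - {"xyz":[0.2,1,0],"roll":-0.007,"grip":0}
    - {"xyz":[0.2,1,0],"roll":-0.007,"grip":0}
    - {"xyz":[0.2,1,0],"roll":-0.007,"grip":0}
    - {"xyz":[0.2,1,0],"roll":-0.007,"grip":0}
    - {"xyz":[0.2,1,0],"roll":-0.007,"grip":0}

```text
time_s: 23.72
position: [0.4999, -0.254, 0.0502]
tcp_rot: [[0.938, 0.346, 0.003], [0.346, -0.938, -0.003], [0.002, 0.004, -1.0]]
force: [0.2, -7.0, 0.5]
opening: 0.004
grasp_force: 3.9
```

Emit:
move_arm:
  increments:
    - {"xyz":[0,0.8,0],"roll":0,"grip":0}
    - {"xyz":[0,0.8,0],"roll":0,"grip":0}
    - {"xyz":[0,0.8,0],"roll":0,"grip":0}
    - {"xyz":[0,0.8,0],"roll":0,"grip":0}
    - {"xyz":[0,0.8,0],"roll":0,"grip":0}

```text
time_s: 24.13
position: [0.5, -0.2553, 0.0497]
tcp_rot: [[0.939, 0.345, -0.0], [0.345, -0.939, 0.001], [0.0, -0.001, -1.0]]
force: [1.0, -2.0, 0.8]
opening: 0.007
grasp_force: 1.3
```

Emit:
move_arm:
  increments:
    - {"xyz":[0,0.8,0],"roll":0,"grip":0}
    - {"xyz":[0,0.8,0],"roll":0,"grip":0}
    - {"xyz":[0,0.8,0],"roll":0,"grip":0}
    - {"xyz":[0,0.8,0],"roll":0,"grip":0}
    - {"xyz":[0,0.8,0],"roll":0,"grip":0}

```text
time_s: 24.55
position: [0.5006, -0.2588, 0.0491]
tcp_rot: [[0.938, 0.346, -0.002], [0.346, -0.938, 0.002], [-0.001, -0.002, -1.0]]
force: [-0.6, -0.0, 0.2]
opening: 0.01
grasp_force: 0.0
```

```bash
python3 - <<'E'
from h import *
avg(3)
E
```

```text
meanF [0.08 0.14 0.08 0.  ] horiz 0.16 each [0.3 0.3 0.5]
t 24.7 p [ 0.5011 -0.2593  0.0494] a_tool -0.353 R 0.1499 k -0.0283 Ft 0.5 Fr -0.09 Fz 0.59 op 0.007 tilt [-7.e-04  6.e-04 -1.e+00]
```

The arm is eased home. Retreating, lifting, and moving clear to read the pointer.

Emit:
move_arm:
  increments:
    - {"xyz":[0,4,0],"roll":0,"grip":0}
    - {"xyz":[0,4,0],"roll":0,"grip":0}
    - {"xyz":[0,4,-20],"roll":0,"grip":0}
    - {"xyz":[0,0,-40],"roll":0,"grip":0}
    - {"xyz":[0,0,-40],"roll":0,"grip":0}

```text
time_s: 25.12
position: [0.5046, -0.2707, 0.1492]
tcp_rot: [[0.939, 0.345, -0.003], [0.345, -0.939, 0.003], [-0.002, -0.004, -1.0]]
force: [0.4, -0.9, 0.1]
opening: 0.006
grasp_force: 0.0
```

Emit:
move_arm:
  increments:
    - {"xyz":[0,0,-40],"roll":0,"grip":0}
    - {"xyz":[7,-39,0],"roll":0,"grip":0}
    - {"xyz":[7,-39,0],"roll":0,"grip":0}
    - {"xyz":[7,-39,0],"roll":0,"grip":0}
    - {"xyz":[7,-39,0],"roll":0,"grip":0}

```text
time_s: 25.53
position: [0.4776, -0.1139, 0.1901]
tcp_rot: [[0.939, 0.344, 0.001], [0.344, -0.939, -0.0], [0.001, 0.001, -1.0]]
force: [0.2, 1.0, -0.6]
opening: 0.005
grasp_force: 0.0
```

Emit:
move_arm:
  increments:
    - {"xyz":[7,-39,0],"roll":0,"grip":0}
    - {"xyz":[7,-39,0],"roll":0,"grip":0}
    - {"xyz":[7,-39,0],"roll":0,"grip":0}
    - {"xyz":[7,-39,0],"roll":0,"grip":0}

```text
time_s: 25.87
position: [0.45, 0.0427, 0.1899]
tcp_rot: [[0.939, 0.345, 0.001], [0.345, -0.939, -0.0], [0.001, 0.0, -1.0]]
force: [0.9, 0.5, 0.2]
opening: -0.001
grasp_force: 0.0
```

Emit:
move_arm:
  increments:
    - {"xyz":[7,-39,0],"roll":0,"grip":0}
    - {"xyz":[7,-39,0],"roll":0,"grip":0}
    - {"xyz":[7,-39,0],"roll":0,"grip":0}
    - {"xyz":[7,-39,0],"roll":0,"grip":0}

```text
time_s: 26.2
position: [0.4224, 0.199, 0.1899]
tcp_rot: [[0.939, 0.345, 0.001], [0.345, -0.939, 0.0], [0.001, 0.0, -1.0]]
force: [0.5, 0.7, -0.1]
opening: 0.006
grasp_force: 0.0
```

```bash
python3 - <<'E'
from h import *
s=rel()
A={}
for n in("top","scene"):
    im=bot.capture(n)[0]; 
    for i in range(5): im=im.astype(float)+bot.capture(n)[0] if i==0 else im+bot.capture(n)[0]
    im=(im/6).astype(np.uint8); A[n]=im; cv2.imwrite(f"pics/{n}_avg.png",im[:,:,::-1])
# rectify the plate to a bird view at z=13mm, unit frame yaw so bearing a-0.146; 2.5 px/mm
def warp(n,z,w=600,h=560,s=2500):
    # pixel(i,j)-> world
    g=np.array([[0,0],[w,0],[w,h],[0,h]],np.float32)
    # x right = -world y, up = +world x
    W=[(PV[0]+.03-(v)/s, PV[1]+.12-(u)/s, z) for u,v in g]
    src=np.array([proj(n,p) for p in W],np.float32)
    return cv2.warpPerspective(A[n],cv2.getPerspectiveTransform(src,g),(w,h),flags=cv2.INTER_CUBIC)
a=warp("top",.013); b=warp("scene",.013)
cv2.imwrite("pics/bird.png",cv2.resize(np.hstack([a,b])[:,:,::-1],(800,373)))
for n in A:
    hsv=cv2.cvtColor(A[n],cv2.COLOR_RGB2HSV); H,S=hsv[...,0].astype(int),hsv[...,1]
    def sel(m,z):
        o=[]
        for v,u in zip(*np.nonzero(m)):
            q=ray_z(n,(u,v),z)[:2]-PV; r=np.hypot(*q)
            if r<.22: o.append((np.arctan2(q[1],-q[0]),r))
        return np.array(o)
    R=sel(((H<6)|(H>172))&(S>120),.0125); G=sel((H>40)&(H<90)&(S>70),.0125); O=sel((H>=7)&(H<22)&(S>120),.022); B=sel((H>95)&(H<125)&(S>120),.034)
    for nm,q in(("red",R),("grn",G)):
        k=(q[:,1]>.178)&(q[:,1]<.198); print(n,nm,k.sum(),np.percentile(q[k,0],[1,4,96,99]).round(3))
    k=(O[:,1]>.13)&(O[:,1]<.185); k2=(O[:,1]>.04)&(O[:,1]<.1); print(n,"ora out",k.sum(),O[k].mean(0).round(3),"in",k2.sum(),O[k2].mean(0).round(3)); k=(B[:,1]>.05)&(B[:,1]<.12); print(n,"blue",np.median(B[k,0]).round(3))
E
```

```text
t 26.2 p [0.4224 0.199  0.1899] a_tool -0.352 R 0.0655 k 0.429 Ft 0.46 Fr -0.74 Fz -0.09 op 0.006 tilt [ 8.e-04  1.e-04 -1.e+00]Traceback (most recent call last):
  File "<stdin>", line 26, in <module>
  File "<stdin>", line 23, in sel
  File "h.py", line 11, in ray_z
    K,R,t=cam(n); d=R.T@np.linalg.inv(K)@np.array([uv[0],uv[1],1.]); o=-R.T@t
          ~~~^^^
  File "h.py", line 4, in cam
    m=bot.camera_model(n); R=cv2.Rodrigues(np.array(m["rvec"],float))[0]
ValueError: time passes only in moves, steps and waits
```

View pics/bird.png

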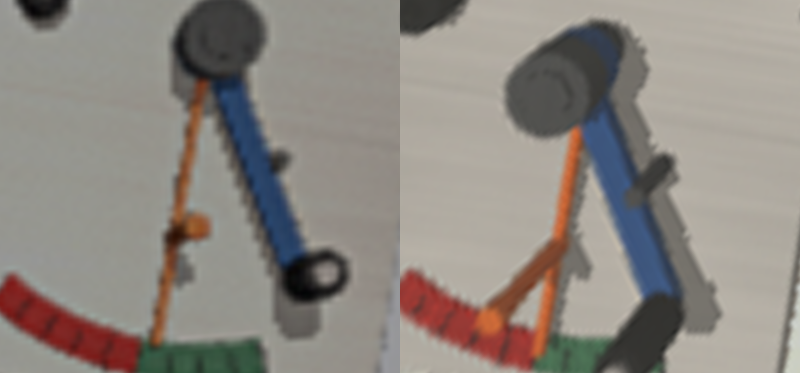

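The bird views show the tip near the edge: left tip (157,343) against edge (140,345), right tip (541,352) against edge (535,345). It looks to be on the green side. I'll compute it with the height difference taken into account.

```bash
python3 - <<'E'
from h import *
for n in("top","scene"):
    im=cv2.imread(f"pics/{n}_avg.png"); C=cam(n)
    K,R,t=C; o=-R.T@t; M=R.T@np.linalg.inv(K)
    hsv=cv2.cvtColor(im,cv2.COLOR_BGR2HSV); H,S=hsv[...,0].astype(int),hsv[...,1]
    def sel(m,z):
        v,u=np.nonzero(m); d=M@np.vstack([u,v,np.ones_like(u)]); P=o[:,None]+d*(z-o[2])/d[2]
        q=P[:2].T-PV; r=np.hypot(*q.T); k=r<.22
        return np.c_[np.arctan2(q[:,1],-q[:,0]),r][k]
    R_=sel(((H<6)|(H>172))&(S>110),.013); G=sel((H>40)&(H<90)&(S>60),.013); O=sel((H>=7)&(H<22)&(S>110),.022); B=sel((H>95)&(H<125)&(S>120),.036)
    for nm,q in(("red",R_),("grn",G)):
        k=(q[:,1]>.178)&(q[:,1]<.198); print(n,nm,k.sum(),np.percentile(q[k,0],[0,2,5,95,98,100]).round(3))
    for lo in(.04,.06,.08,.1,.12,.14,.155,.17):
        k=(O[:,1]>lo)&(O[:,1]<lo+.02); 
        if k.any(): print("  ora",lo,k.sum(),np.median(O[k,0]).round(3),end="")
    k=(B[:,1]>.05)&(B[:,1]<.12); print("\n blue",np.median(B[k,0]).round(3))
    print("tip r",np.sort(O[:,1])[-3:].round(3))
E
python3 - <<'E'
from h import *
bot.capture("top")
C={n:cam(n) for n in("top","scene")}
for n in("top","scene"):
    if n=="scene": bot.capture(n)
    K,R,t=C[n]
    for l in("flag_tip","status","band_edge","pointer_tip"):
        for r in bot.spot_in(l,n)[:4]:
            w=R.T@(np.array(r["at"])-t); q=w[:2]-PV; print(n,l,round(r["conf"],2),w.round(3),"bearing",round(np.arctan2(q[1],-q[0]),3))
E
```

```text
top red 147 [0.204 0.217 0.233 0.672 0.685 0.698]
top grn 114 [-0.19  -0.182 -0.169  0.17   0.182  0.191]
  ora 0.04 9 0.141  ora 0.06 7 0.149  ora 0.08 8 0.158  ora 0.1 26 0.092  ora 0.12 10 0.155  ora 0.14 9 0.16  ora 0.155 9 0.161  ora 0.17 6 0.17
 blue -0.358
tip r [0.178 0.179 0.184]
scene red 121 [0.215 0.23  0.242 0.684 0.697 0.709]
scene grn 45 [-0.183 -0.168 -0.001  0.172  0.184  0.192]
  ora 0.04 13 0.181  ora 0.06 16 0.175  ora 0.08 16 0.176  ora 0.1 18 0.177  ora 0.12 33 0.222  ora 0.14 33 0.296  ora 0.155 36 0.329  ora 0.17 11 0.185
 blue -0.369
tip r [0.176 0.176 0.179]
top flag_tip 0.63 [0.508 0.324 0.122] bearing 1.33
top flag_tip 0.54 [0.518 0.325 0.007] bearing 1.35
top flag_tip 0.45 [0.386 0.59  0.153] bearing 1.262
top flag_tip 0.17 [ 0.518 -0.161  0.027] bearing 0.178
top status 0.63 [0.422 0.574 0.011] bearing 1.299
top status 0.58 [0.562 0.128 0.005] bearing 1.348
top status 0.57 [0.52  0.326 0.01 ] bearing 1.353
top band_edge 0.89 [ 0.546 -0.169  0.011] bearing 0.138
top pointer_tip 0.69 [ 0.52  -0.16   0.022] bearing 0.182
top pointer_tip 0.47 [ 0.547 -0.169  0.012] bearing 0.14
top pointer_tip 0.28 [ 0.667 -0.086  0.035] bearing 1.92
scene flag_tip 0.67 [0.39  0.59  0.123] bearing 1.267
scene flag_tip 0.57 [0.517 0.324 0.102] bearing 1.347
scene flag_tip 0.45 [0.521 0.143 0.066] bearing 1.242
scene status 0.96 [0.551 0.124 0.011] bearing 1.313
scene status 0.82 [0.441 0.561 0.013] bearing 1.319
scene band_edge 0.84 [ 0.573 -0.202  0.01 ] bearing -0.346
scene band_edge 0.35 [ 0.529 -0.226  0.038] bearing -0.41
scene pointer_tip 0.63 [ 0.526 -0.17   0.024] bearing 0.106
```

Both cameras put the tip 0.02 to 0.04 rad on the green side of the edge (about 0.17 against 0.20), so the reading is green. Now locating the medium status's flag.

```bash
python3 - <<'E'
from h import *
for n,f,reg in(("top","top_avg",(190,180,255,275)),("scene","scene_avg",(205,130,290,205))):
    im=cv2.imread(f"pics/{f}.png"); K,R,t=cam(n); o=-R.T@t; M=R.T@np.linalg.inv(K)
    hsv=cv2.cvtColor(im,cv2.COLOR_BGR2HSV); H,S=hsv[...,0].astype(int),hsv[...,1]
    mk={"red":(((H<8)|(H>172))&(S>110),.01),"grn":((H>40)&(H<90)&(S>70),.01),"yel":((H>=18)&(H<36)&(S>120),.112)}
    for l,(m,z) in mk.items():
        nl,lab,st,ce=cv2.connectedComponentsWithStats(m.astype(np.uint8))
        for i in range(1,nl):
            u,v=ce[i]
            if st[i,4]>12 and reg[0]<u<reg[2] and reg[1]<v<reg[3]:
                d=M@[u,v,1]; P=o+d*(z-o[2])/d[2]; c=cv2.minAreaRect(np.argwhere(lab==i)[:,::-1].astype(np.float32))
                print(n,l,st[i,4],ce[i].round(1),P.round(4))
E
```

```text
top red 225 [220.  210.2] [0.5731 0.3062 0.01  ]
top grn 165 [203.4 240.2] [0.4591 0.3551 0.01  ]
top yel 38 [209.  223.5] [0.5093 0.3271 0.112 ]
scene red 162 [269.8 149. ] [0.5048 0.5642 0.01  ]
scene red 129 [257.3 183.6] [0.575  0.3057 0.01  ]
scene grn 23 [241.7 135.2] [0.3312 0.6281 0.01  ]
scene grn 27 [235.7 140.3] [0.3312 0.5719 0.01  ]
scene grn 57 [232.9 171.6] [0.4517 0.3381 0.01  ]
scene yel 32 [244.2 153.1] [0.5109 0.3288 0.112 ]
scene yel 20 [220.2 186.8] [0.5452 0.1062 0.112 ]
```

Emit:
move_arm:
  increments:
    - {"xyz":[30.9,-13,0],"roll":0,"grip":0}
    - {"xyz":[30.9,-13,0],"roll":0,"grip":0}
    - {"xyz":[30.9,-13,0],"roll":0,"grip":0}
    - {"xyz":[30.9,-13,0],"roll":0,"grip":0}
    - {"xyz":[30.9,-13,0],"roll":0,"grip":0}

```text
time_s: 27.72
position: [0.546, 0.313, 0.1895]
tcp_rot: [[0.938, 0.346, -0.0], [0.346, -0.938, -0.0], [-0.0, 0.0, -1.0]]
force: [0.3, 0.4, -0.3]
opening: 0.004
grasp_force: 0.0
```

Emit:
move_arm:
  increments:
    - {"xyz":[0,0,0],"roll":0.108,"grip":0}
    - {"xyz":[0,0,0],"roll":0.108,"grip":0}
    - {"xyz":[0,0,0],"roll":0.108,"grip":0}
    - {"xyz":[0,0,0],"roll":0.108,"grip":0}
    - {"xyz":[0,0,0],"roll":0.108,"grip":0}

```text
time_s: 28.13
position: [0.5449, 0.3119, 0.1892]
tcp_rot: [[0.982, -0.191, -0.001], [-0.191, -0.982, -0.0], [-0.001, 0.0, -1.0]]
force: [0.3, 0.2, 0.0]
opening: 0.004
grasp_force: 0.0
```

Emit:
move_arm:
  increments:
    - {"xyz":[0,0,0],"roll":0.108,"grip":0}
    - {"xyz":[0,0,0],"roll":0.108,"grip":0}
    - {"xyz":[0,0,0],"roll":0,"grip":0}
    - {"xyz":[0,0,0],"roll":0,"grip":0}

```text
time_s: 28.47
position: [0.545, 0.3118, 0.1893]
tcp_rot: [[0.921, -0.39, -0.0], [-0.39, -0.921, -0.0], [-0.0, 0.0, -1.0]]
force: [-0.8, -0.1, -0.4]
opening: 0.006
grasp_force: 0.0
```

Emit:
move_arm:
  increments:
    - {"xyz":[0,0,31],"roll":0,"grip":0}
    - {"xyz":[0,0,31],"roll":0,"grip":0}
    - {"xyz":[0,0,31],"roll":0,"grip":0}
    - {"xyz":[0,0,0],"roll":0,"grip":0}

```text
time_s: 28.8
position: [0.5406, 0.31, 0.0906]
tcp_rot: [[0.921, -0.39, -0.012], [-0.39, -0.921, -0.004], [-0.009, 0.009, -1.0]]
force: [-0.6, 0.5, -0.7]
opening: 0.007
grasp_force: 0.0
```

Emit:
move_arm:
  increments:
    - {"xyz":[-3,0,0],"roll":0,"grip":0}
    - {"xyz":[-3,0,0],"roll":0,"grip":0}
    - {"xyz":[-3,0,0],"roll":0,"grip":0}
    - {"xyz":[-3,0,0],"roll":0,"grip":0}
    - {"xyz":[-3,0,0],"roll":0,"grip":0}

```text
time_s: 29.22
position: [0.532, 0.3183, 0.0984]
tcp_rot: [[0.92, -0.392, 0.003], [-0.392, -0.92, 0.001], [0.002, -0.002, -1.0]]
force: [0.6, 0.6, 0.6]
opening: 0.009
grasp_force: 0.0
```

Emit:
move_arm:
  increments:
    - {"xyz":[-3,0,0],"roll":0,"grip":0}
    - {"xyz":[-3,0,0],"roll":0,"grip":0}
    - {"xyz":[-3,0,0],"roll":0,"grip":0}
    - {"xyz":[-3,0,0],"roll":0,"grip":0}
    - {"xyz":[-3,0,0],"roll":0,"grip":0}

```text
time_s: 29.63
position: [0.5174, 0.3236, 0.0967]
tcp_rot: [[0.92, -0.392, 0.0], [-0.392, -0.92, -0.0], [0.0, -0.0, -1.0]]
force: [-0.2, -0.1, 0.0]
opening: 0.009
grasp_force: 0.3
```

Emit:
move_arm:
  increments:
    - {"xyz":[-3,0,0],"roll":0,"grip":0}
    - {"xyz":[-3,0,0],"roll":0,"grip":0}
    - {"xyz":[-3,0,0],"roll":0,"grip":0}
    - {"xyz":[-3,0,0],"roll":0,"grip":0}
    - {"xyz":[0,0,0],"roll":0,"grip":0}

```text
time_s: 30.05
position: [0.5057, 0.3285, 0.0964]
tcp_rot: [[0.92, -0.392, -0.001], [-0.392, -0.92, -0.0], [-0.001, 0.0, -1.0]]
force: [0.5, -1.1, -0.0]
opening: 0.002
grasp_force: 0.1
```

```bash
python3 - <<'E'
from h import *
avg(3)
E
```

```text
meanF [-0.12  0.64  0.11  0.  ] horiz 0.65 each [0.5 1.2 0.6]
t 30.2 p [0.5063 0.3283 0.0965] a_tool 0.403 R 0.3155 k 0.4191 Ft 0.05 Fr 0.6 Fz 0.32 op 0.003 tilt [-5.e-04 -0.e+00 -1.e+00]
```

Emit:
move_arm:
  increments:
    - {"xyz":[-1.5,0,0],"roll":0,"grip":0}
    - {"xyz":[-1.5,0,0],"roll":0,"grip":0}
    - {"xyz":[-1.5,0,0],"roll":0,"grip":0}
    - {"xyz":[0,0,0],"roll":0,"grip":0}

```text
time_s: 30.53
position: [0.5023, 0.3301, 0.0965]
tcp_rot: [[0.92, -0.392, 0.0], [-0.392, -0.92, 0.0], [0.0, -0.0, -1.0]]
force: [-0.5, 0.0, -1.2]
opening: 0.008
grasp_force: 0.3
```

Emit:
move_arm:
  increments:
    - {"xyz":[-1,0,0],"roll":0,"grip":0}
    - {"xyz":[-1,0,0],"roll":0,"grip":0}
    - {"xyz":[0,0,0],"roll":0,"grip":0}

```text
time_s: 30.78
position: [0.5006, 0.3309, 0.0966]
tcp_rot: [[0.92, -0.392, 0.0], [-0.392, -0.92, 0.0], [0.0, -0.0, -1.0]]
force: [1.4, 0.2, -0.9]
opening: 0.002
grasp_force: 0.5
```

Emit:
move_arm:
  increments:
    - {"xyz":[-1,0,0],"roll":0,"grip":0}
    - {"xyz":[0,0,0],"roll":0,"grip":0}

```text
time_s: 30.95
position: [0.5004, 0.331, 0.0967]
tcp_rot: [[0.92, -0.392, 0.002], [-0.392, -0.92, -0.0], [0.002, -0.0, -1.0]]
force: [3.2, -0.9, -1.9]
opening: 0.001
grasp_force: 1.4
```

Emit:
move_arm:
  increments:
    - {"xyz":[-1,0,0],"roll":0,"grip":0}
    - {"xyz":[0,0,0],"roll":0,"grip":0}

```text
time_s: 31.12
position: [0.5002, 0.3311, 0.0967]
tcp_rot: [[0.92, -0.392, 0.003], [-0.392, -0.92, -0.0], [0.003, -0.001, -1.0]]
force: [3.6, -2.9, -2.4]
opening: 0.007
grasp_force: 2.3
```

```bash
python3 - <<'E'
from h import *
avg(3)
E
```

```text
meanF [ 4.39 -2.34 -2.18  2.29] horiz 4.98 each [4.8 5.5 4.6]
t 31.27 p [0.5002 0.3311 0.0967] a_tool 0.403 R 0.3221 k 0.4194 Ft -0.35 Fr -4.56 Fz -2.63 op 0.003 tilt [ 2.8e-03 -4.0e-04 -1.0e+00]
```

The lever is against its stop (5 N). Backing off, lifting clear, and verifying.

Emit:
move_arm:
  increments:
    - {"xyz":[3,0,0],"roll":0,"grip":0}
    - {"xyz":[5,0,0],"roll":0,"grip":0}
    - {"xyz":[10,0,0],"roll":0,"grip":0}
    - {"xyz":[0,0,-40],"roll":0,"grip":0}
    - {"xyz":[0,0,-40],"roll":0,"grip":0}

```text
time_s: 31.68
position: [0.5136, 0.3231, 0.1736]
tcp_rot: [[0.919, -0.393, -0.009], [-0.393, -0.919, -0.003], [-0.007, 0.007, -1.0]]
force: [0.6, 0.3, -0.0]
opening: 0.004
grasp_force: 0.0
```

Emit:
move_arm:
  increments:
    - {"xyz":[-10,40,-10],"roll":0,"grip":0}
    - {"xyz":[-10,40,0],"roll":0,"grip":0}
    - {"xyz":[-10,40,0],"roll":0,"grip":0}
    - {"xyz":[0,0,0],"roll":0,"grip":0}

```text
time_s: 32.02
position: [0.4318, 0.2215, 0.1852]
tcp_rot: [[0.919, -0.394, -0.014], [-0.394, -0.919, -0.005], [-0.011, 0.01, -1.0]]
force: [-1.5, -0.9, -0.4]
opening: 0.005
grasp_force: 0.0
```

```bash
python3 - <<'E'
from h import *
rel()
C={n:cam(n) for n in("top","scene")}
for n in("top","scene"):
    im=bot.capture(n)[0]; K,R,t=C[n]; o=-R.T@t; M=R.T@np.linalg.inv(K)
    hsv=cv2.cvtColor(im,cv2.COLOR_RGB2HSV); H,S=hsv[...,0].astype(int),hsv[...,1]
    nl,lab,st,ce=cv2.connectedComponentsWithStats(((H>=18)&(H<36)&(S>120)).astype(np.uint8))
    for i in range(1,nl):
        if 15<st[i,4]<150:
            d=M@[*ce[i],1]; P=o+d*(.102-o[2])/d[2]; v=P[:2]-[.516,.331]
            if np.hypot(*v)<.1: print(n,"ball",P.round(3),"along plate x",round(v@[.919,-.395],4))
    v,u=np.nonzero((H>=7)&(H<22)&(S>110)); d=M@np.vstack([u,v,np.ones_like(u)]); P=o[:,None]+d*(.022-o[2])/d[2]; q=P[:2].T-PV; r=np.hypot(*q.T); a=np.arctan2(q[:,1],-q[:,0])
    k=(r>.17)&(r<.186); print(n,"pointer tip",np.median(a[k]).round(3),k.sum())
rel()
E
```

```text
t 32.02 p [0.4318 0.2215 0.1852] a_tool 0.405 R 0.3427 k 0.2909 Ft -1.42 Fr 1.03 Fz -0.4 op 0.005 tilt [-0.014  -0.0045 -0.9999]
top pointer tip 0.176 7
scene ball [0.48  0.339 0.102] along plate x -0.0359
scene pointer tip 0.183 10
t 32.12 p [0.4399 0.2254 0.1866] a_tool 0.405 R 0.3368 k 0.2977 Ft 0.29 Fr -0.98 Fz 0.3 op 0.006 tilt [-1.4e-03  1.0e-04 -1.0e+00]
```

```bash
python3 -c "
from rig import bot
print(bot.hand_in())"
```

```text
the job is handed in; nothing more can be done
None
```

I pressed the spring to about 12.4 N, held it for over a second and eased it back; the pointer reads green by a narrow margin (about 0.37 against the 0.40 edge), so I laid the flag fully over to green and handed the job in at about 32 s.

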